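# Close the sight-glass port of a gear unit

## Robot

A 6-joint arm with a two-finger parallel gripper is mounted at the origin on the work surface. World frame = base frame: x ahead of the robot, y to its left, z up, the work surface at z = 0. Lengths are in m, angles in rad, forces in N, time in s.
With the tool pointing down it reaches from about 0.35 to 0.975 m from the base axis. Payload 4.9 kg.
Tool frame: the origin (TCP) lies on the centre line of the jaws, within the pads' length; the fingertips stand 11 mm ahead of it and the grasp point (between the pads) lies 8 mm behind it; z points along the fingers, y is the direction in which the jaws open and shut (so a half turn about z gives the same grasp; the last joint's range is limited). The gripper opens to 85 mm and grips with 20 to 120 N. Pads are 22 mm wide; open, the fingers measure 114 mm over their backs; the gripper's body (76 mm by 85 mm) begins 54 mm behind the grasp point. The pads swing forward as they close: fully open they stand 13 mm farther back than shut.
Start: joints at [-1.431, 0.053, 1.613, -0, 1.476, -0.119], TCP at [0.16, -0.604, 0.219] pointing down, gripper open.
Joint ranges: [-3.01, 3.01], [-1.01, 2.22], [0.06, 2.58], [-1.02, 4.17], [0.09, 2.62], [-3.14, 3.14]. Speed limits (rad/s): [2.57, 2.57, 3.14, 3.14, 3.14, 3.14].

## Interface

Orientations are given as a rotation vector (axis times angle).
In Python, from station import ctrl gives the robot as it stands.
- The arm moves only by the tool send_rows, never from a script. Its argument "series" is a list of rows, each an object of numbers: "tx", "ty", "tz": the shift along the tool's x, y, z in cm; "wx", "wy", "wz": the turn, a rotation vector about the tool's x, y, z in rad; "jaw": the closure, from 0 (fully open) to 1 (shut). In form: [{"tx": .., "ty": .., "tz": .., "wx": .., "wy": .., "wz": .., "jaw": ..}, ...]. A call has 1 to 5 rows; each row shifts and turns the pose as measured when the row begins, along the tool's axes as they then stand; what a row does not reach is not made up. A row lasts 1/8 s, in which the tool goes at most 62.5 mm and 10.7 degrees, less where a joint would pass 70% of its speed; a pose out of reach is approached as far as the arm can. A call is refused whole if a number of a shift passes 6.25 or a number of a turn 0.188, either way. A call with a gripper value outside its range is refused whole. The fingers move at their own pace and stop on an object; "squeeze" is the grip in N (left out, the last holds). Time passes only in rows, so rows that do not move let the fingers close. It gives the time, the measured TCP pose, the force and the opening at its end, in the units of the state.
- ctrl.get_obs(): the state, without advancing time (a new reading comes with each control period).
- ctrl.get_image(name): name is "scene" or "top" or "wrist"; returns the picture (400x640x3 uint8, red, green, blue); there is no depth.
- ctrl.camera_info(name): a dict with "mtx" (3x3 intrinsics, pixels), "k1" (the pictures are not rectified: a ray, as slopes to the right and down, at radius r is drawn at 1 + k1 r^2 times it, then the intrinsics apply), "R" (3x3) and "t" (3): a world point X has camera coordinates R X + t. Camera axes: x right, y down, z forward; pixel columns grow to the right and rows downward; lengths in m; the calibration is good to about 2 mm. A picture is of the moment at which its call begins: read the wrist's pose just before it. camera_info takes no time and is no camera call; for the wrist camera it gives the pose at the moment of the call.
- ctrl.finish_job(): hands the job in, once; it reports no verdict.
The state is a dict: "t": time; "q": joint angles; "dq": joint speeds; "effort": joint torques, N m; "tool_pos": TCP position; "tool_rot": TCP orientation; "contact_force": force on the tool from outside, world axes, zero at the start; "wrist_torque": the same for the moment, N m; "opening": finger opening in m.
Only numpy, scipy, OpenCV 4.12 (cv2) and the standard library are available. Lean on these libraries where they do the work, as an engineer would, in place of code of your own. Each camera call takes 0.05 s, during which the arm holds its last target.

## Task

Close the sloping inspection port of the green gear unit: lower the round glass gently into the recess of the port's mouth, without dropping it, so that it lies flat on its seat, and let go of it. Then put the brass ring nut over the glass, hexagon outward, and screw it clockwise onto the neck until it is fully home on the glass. Leave the bolt bin, the oil bottle and the wrench where they are.

Things in the scene. Friction and masses are not known exactly. Their poses are not given: they have to be found in the camera images.
- gear_unit: The fixed green cast gear unit, foot 200 x 160 mm, 124 mm high, its sloping front carrying the port. A shaft stub of 28 mm diameter sticks 64 mm out of its +y side at 60 mm height, a shorter one out of its rear. Origin: centre of its underside; x points to its rear, away from the port.
- port: Inspection port of the gear unit. Origin: centre of the round mouth, in the plane of its rim. z points straight out of the mouth, leaning 35 degrees from vertical towards the unit's front (about towards the robot); x up the slope, y level. The steel neck, 62 mm in outer diameter (58 at the rim), stands 36 mm off the sloping face, from a flange 94 mm in diameter and 6 mm thick.
- port_seat (a point): Centre of the seat, the flat bottom of the recess in the mouth, on the port's axis 6 mm below the rim. The recess is round, 54 mm in diameter, its rim chamfered by 1.5 mm all round.
- thread_start (a point): One start of the neck's coarse right-hand outer thread, in the port's +x direction, 1.5 mm below the rim. Two more lie 120 degrees to either side; a red dot on the flange marks each. 72 mm over the crests, lead 28.5 mm per full turn; seen from outside, each ridge goes down clockwise from its start for 155 degrees.
- glass: The loose sight glass: a plain sea-green glass disk, 50 mm in diameter, 15 mm thick, about 65 g, lying at the start on a fixed black rubber pad (110 x 110 x 6 mm). Origin: centre of its underside at the start; z is its axis, up at the start. Both faces are alike. Seated, it stands 9 mm proud of the rim: that edge is what fingers can hold.
- glass_center (a point): The middle of the glass, half way through its thickness; 1.5 mm outside the plane of the port's rim when the glass is seated.
- ring_nut: Brass ring nut, about 0.35 kg, standing on the bench skirt down, hexagon up. Origin: centre of the skirt's lower edge; z from skirt to hexagon. Skirt 82 mm in diameter, 27 mm high outside, 76 mm wide inside; above it a hexagonal collar with a 40 mm hole. Inside, a shoulder 24 mm above the origin comes to rest on the glass: fully home, the origin is 15 mm below the port's rim.
- nut_grip (a point): On the nut's axis, 34 mm above its origin: middle of the hexagonal collar, which reaches from 27 to 41 mm above the origin, 56 mm across flats, to be held by two opposite flats. The flats face the nut's x axis and every 60 degrees from it.
- nut_lug (a point): One of the nut's three inner thread lugs (10 mm wide, 1 to 5 mm above the origin, on a 66 mm circle), in its x direction; the others 120 degrees to either side, each under a red dot outside. Pushed on with lugs A degrees (0 to 120) clockwise of the thread starts, the origin stands 2.5 + 0.079 A mm below the rim. Turned on, it is home at A = 158 and binds some 25 degrees later.
- bolt_bin: Blue open bin with steel bolts, 180 x 110 x 75 mm, a bystander. Origin: centre of its underside.
- oil_bottle: White oil bottle with a red cap, 64 mm in diameter, 170 mm high, standing, a bystander. Origin: centre of its underside.
- wrench: Steel wrench, 190 mm long, lying flat between the robot and the gear unit, a bystander. Origin: near its middle, at its underside.
Not all that is in view belongs to the job. Of the things that look like the glass, the largest one is meant.

How it is judged:
By the outcome, as a careful person would: the job done as asked, in the order asked, and still so for the second after the job is handed in, with the robot touching nothing.
It also fails if it takes over 64 s, if anything falls off the work surface, if the arm or the gripper's body presses on something with over 40 N, if the wrist force passes 120 N, or if a joint passes its speed limit or range.

## Working session

There is one attempt and no reset: what is moved stays moved. The work goes in short steps, Python scripts to look and compute and a tool call to move; the robot and the scene stay as the last step left them, time stands still between calls to the robot, and variables do not carry over. Pictures are saved under pics/ and viewed, and the job is handed in when it is done.

Besides the shell and the picture viewer there is one more tool, called as name([rows], argument=value, ...), one row to a line, values as JSON. send_rows: Moves the arm, as the interface text tells. Its arguments: {"type":"object","properties":{"series":{"type":"array"},"squeeze":{"type":"number"}},"required":["series"]}

```bash
ls; mkdir -p pics; cat > h.py <<'E'
import numpy as np, cv2
from scipy.spatial.transform import Rotation as Ro
from station import ctrl
def save(n,im): cv2.imwrite('pics/'+n+'.png',cv2.cvtColor(im,cv2.COLOR_RGB2BGR))
def ray(ci,u,v):
    K=np.array(ci['mtx']);R=np.array(ci['R']);t=np.array(ci['t'])
    d=np.array([(u-K[0,2])/K[0,0],(v-K[1,2])/K[1,1]]);s=d.copy()
    for _ in range(30): s=d/(1+ci['k1']*(s@s))
    return -R.T@t, R.T@np.array([s[0],s[1],1])
def onz(ci,u,v,z):
    c,d=ray(ci,u,v); return c+d*(z-c[2])/d[2]
def onpl(ci,u,v,p,n):
    c,d=ray(ci,u,v); return c+d*(((p-c)@n)/(d@n))
def proj(ci,X):
    K=np.array(ci['mtx']);Y=np.array(ci['R'])@X+np.array(ci['t']);s=Y[:2]/Y[2];s=s*(1+ci['k1']*(s@s))
    return K[0,0]*s[0]+K[0,2],K[1,1]*s[1]+K[1,2]
E
python3 - <<'E'
from h import *
o=ctrl.get_obs();print({k:np.round(v,3) for k,v in o.items()})
for n in('scene','top','wrist'):
    ci=ctrl.camera_info(n);save(n+'0',ctrl.get_image(n));print(n,ci)
E
```

```text
pics
{'t': np.float64(0.0), 'q': array([-1.431,  0.053,  1.614, -0.   ,  1.476, -0.119]), 'dq': array([-0.   , -0.003, -0.   ,  0.001, -0.001,  0.   ]), 'effort': array([-1.0000e-03, -3.9369e+01, -3.7017e+01, -0.0000e+00,  7.0000e-03,
       -0.0000e+00]), 'tool_pos': array([ 0.16 , -0.604,  0.218]), 'tool_rot': array([-3.113, -0.405,  0.   ]), 'contact_force': array([-0.605, -0.352, -0.295]), 'wrist_torque': array([-0.015, -0.014, -0.015]), 'opening': np.float64(0.085)}
scene {'mtx': array([[455.22277101,   0.        , 311.98505356],
       [  0.        , 455.22277101, 198.53327113],
       [  0.        ,   0.        ,   1.        ]]), 'k1': -0.0013116371529136596, 'R': array([[-0.619579  ,  0.7849207 ,  0.00462113],
       [ 0.6756053 ,  0.53626929, -0.50593747],
       [-0.39959896, -0.31034618, -0.86255778]]), 't': array([ 0.34029311, -0.29231142,  1.32328543])}
top {'mtx': array([[495.96279   ,   0.        , 315.17786495],
       [  0.        , 495.96279   , 192.10847336],
       [  0.        ,   0.        ,   1.        ]]), 'k1': -0.15636967926201853, 'R': array([[-0.01029982, -0.99967973, -0.02311606],
       [-0.988333  ,  0.01369055, -0.15169198],
       [ 0.15195987,  0.02128397, -0.98815747]]), 't': array([0.01121027, 0.52420114, 1.19916015])}
wrist {'mtx': array([[276.28237828,   0.        , 324.54176516],
       [  0.        , 276.28237828, 201.01086573],
       [  0.        ,   0.        ,   1.        ]]), 'k1': -0.04905475790044004, 'R': array([[ 0.25709784, -0.96638488, -0.00098356],
       [-0.93153541, -0.24809705,  0.26587523],
       [-0.25718182, -0.06743973, -0.96400695]]), 't': array([-0.62657144, -0.03577476,  0.37754566])}
```

View pics/scene0.png

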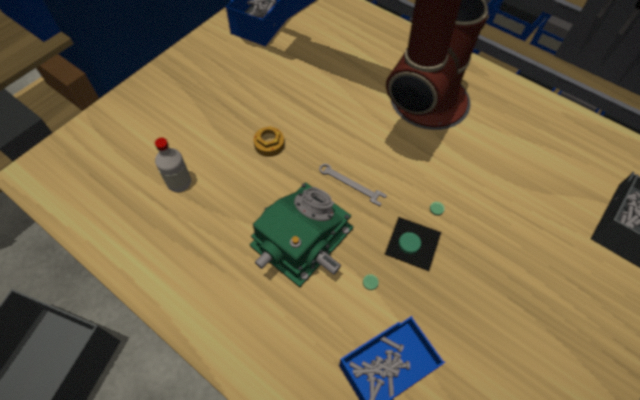

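View pics/top0.png

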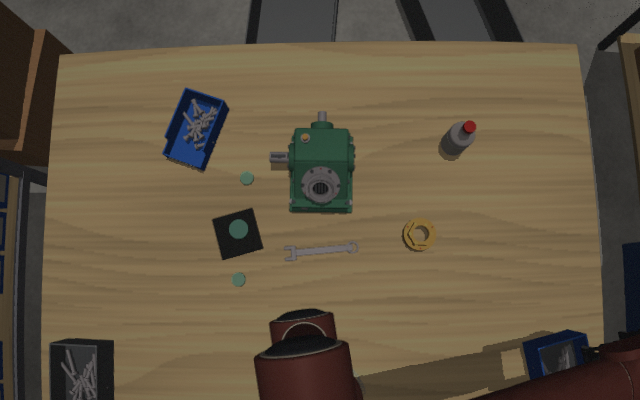

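View pics/wrist0.png

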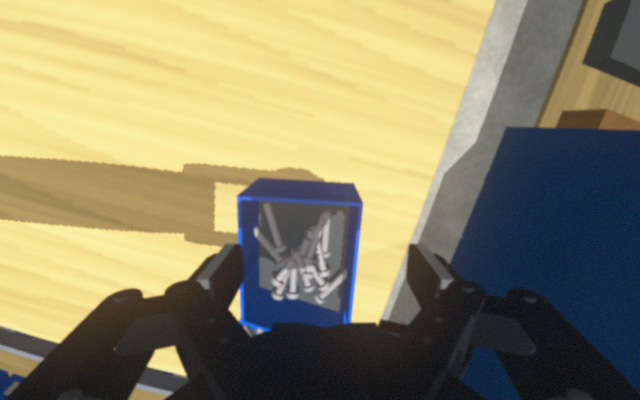

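The top view shows three green disks: (238,229) on the black pad, (247,179) and (238,280) on the bench. The one on the pad looks largest. I'll check sizes and crop.

```bash
python3 - <<'E'
from h import *
im=cv2.cvtColor(cv2.imread('pics/top0.png'),cv2.COLOR_BGR2RGB);ci=ctrl.camera_info('top')
hsv=cv2.cvtColor(im,cv2.COLOR_RGB2HSV)
for (u,v) in((238,229),(247,179),(238,280),(418,235),(320,185),(300,140)):print(u,v,hsv[v,u])
m=cv2.inRange(hsv,(70,60,90),(95,200,255))
n,l,s,c=cv2.connectedComponentsWithStats(m)
for i in range(1,n):
    if s[i,4]>30:
        X=onz(ci,*c[i],0.015 if abs(c[i][1]-229)>9 else .021);print('disk',c[i],s[i],X.round(4))
        x,y,w,h,_=s[i];print(' d',np.linalg.norm(onz(ci,x-.5,c[i][1],X[2])-onz(ci,x+w-.5,c[i][1],X[2])))
m=cv2.inRange(hsv,(15,120,60),(28,255,255));
n,l,s,c=cv2.connectedComponentsWithStats(m)
for i in range(1,n):
    if s[i,4]>150 and s[i,4]<5000: print('br',c[i],s[i],onz(ci,*c[i],.02))
a=cv2.resize(im[160:260,200:300],None,fx=4,fy=4,interpolation=cv2.INTER_CUBIC)
b=cv2.resize(im[110:220,265:375],(400,400),interpolation=cv2.INTER_CUBIC)
save('crop0',np.hstack([a,b]))
c1=cv2.resize(im[210:260,393:443],(400,400),interpolation=cv2.INTER_CUBIC)
im=cv2.cvtColor(cv2.imread('pics/scene0.png'),cv2.COLOR_BGR2RGB)
d=cv2.resize(im[170:250,270:350],(400,400),interpolation=cv2.INTER_CUBIC)
save('crop1',np.hstack([c1,d]))
E
```

```text
238 229 [79 78 88]
247 179 [ 69  62 107]
238 280 [ 69  54 108]
418 235 [ 18  98 128]
320 185 [150  16  31]
300 140 [73 82 75]
br [419.12369598 233.81520119] [403 217  33  34 671] [ 0.41763844 -0.25510039  0.02      ]
```

View pics/crop0.png

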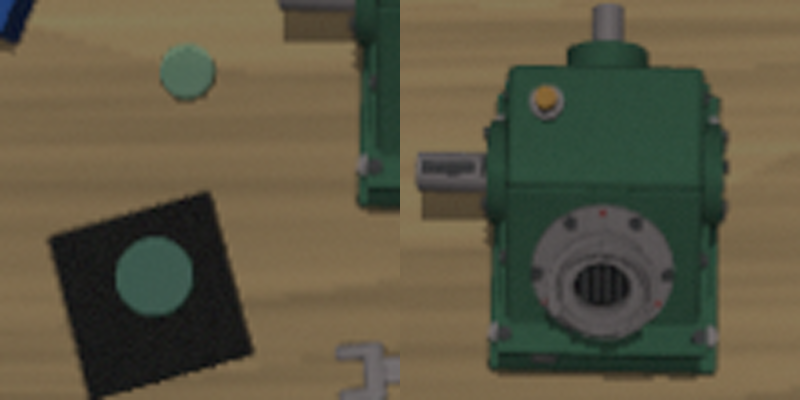

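View pics/crop1.png

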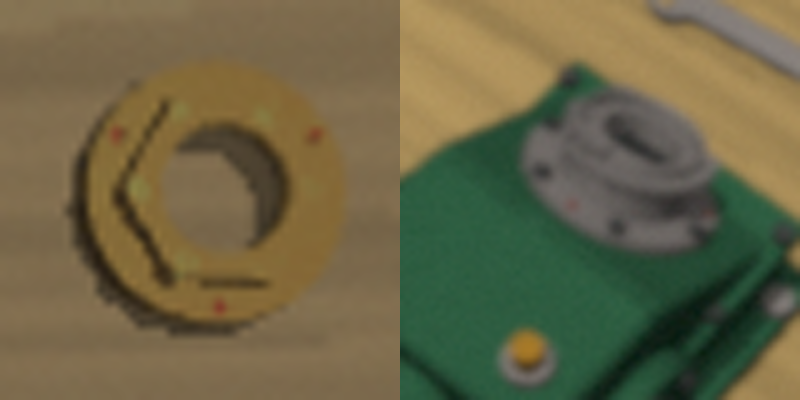

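```bash
python3 - <<'E'
from h import *
o=ctrl.get_obs();T=Ro.from_rotvec(o['tool_rot']).as_matrix();p=o['tool_pos']
ci=ctrl.camera_info('wrist');R=np.array(ci['R']);c=-R.T@ci['t']
print('tool axes in world\n',T.round(3)); print('cam in tool',(T.T@(c-p)).round(4));print((T.T@R.T).round(3))
tp=ctrl.camera_info('top');sc=ctrl.camera_info('scene')
print('glass',onz(tp,238.5,229,.021)); print('nut',onz(tp,393+220/8,210+200/8,.034))
def tri(a,b):
    c1,d1=ray(tp,*a);c2,d2=ray(sc,*b)
    s=np.linalg.lstsq(np.c_[d1,-d2],c2-c1,rcond=None)[0];P=c1+d1*s[0];Q=c2+d2*s[1];return (P+Q)/2,np.linalg.norm(P-Q)
print('reddot',tri((320.5,168.6),(304.4,211)))
print('yellow plug',tri((265+147/3.636,110+98/3.636),(270+127/5,170+350/5)))
# foot front corners
for u,v in((265+90/3.636,110+370/3.636),(265+315/3.636,110+372/3.636)):print(onz(tp,u,v,.01))
E
```

```text
tool axes in world
 [[ 0.967  0.256 -0.   ]
 [ 0.256 -0.967  0.002]
 [ 0.    -0.002 -1.   ]]
cam in tool [ 0.0666  0.0022 -0.1552]
[[ 0.001 -0.964 -0.266]
 [ 1.     0.001  0.001]
 [-0.001 -0.266  0.964]]
glass [0.43551094 0.20028207 0.021     ]
nut [ 0.41371095 -0.25582024  0.034     ]
reddot (array([ 0.56770359, -0.0088479 ,  0.11734434]), np.float64(0.0024732005489785493))
yellow plug (array([0.64038911, 0.02561655, 0.13527819]), np.float64(0.002839261916208538))
[0.47914398 0.07088731 0.01      ]
[ 0.47567952 -0.0866464   0.01      ]
```

send_rows([
  {"tx":4.7,"ty":-3.8,"tz":0.4},
  {"tx":4.7,"ty":-3.8,"tz":0.4},
  {"tx":4.7,"ty":-3.8,"tz":0.4},
  {"tx":4.7,"ty":-3.8,"tz":0.4},
  {"tx":4.7,"ty":-3.8,"tz":0.4},
])

```text
invalid input at $.series[0]: expected keys tx, ty, tz, wx, wy, wz, jaw
```

send_rows([
  {"tx":4.7,"ty":-3.8,"tz":0.4,"wx":0,"wy":0,"wz":0,"jaw":0},
  {"tx":4.7,"ty":-3.8,"tz":0.4,"wx":0,"wy":0,"wz":0,"jaw":0},
  {"tx":4.7,"ty":-3.8,"tz":0.4,"wx":0,"wy":0,"wz":0,"jaw":0},
  {"tx":4.7,"ty":-3.8,"tz":0.4,"wx":0,"wy":0,"wz":0,"jaw":0},
  {"tx":4.7,"ty":-3.8,"tz":0.4,"wx":0,"wy":0,"wz":0,"jaw":0},
])

```text
t: 0.78
tool_pos: [0.3409, -0.3556, 0.1958]
tool_rot: [-3.114, -0.392, -0.001]
contact_force: [0.0, -0.2, -0.6]
opening: 0.0855
```

send_rows([
  {"tx":4.7,"ty":-3.8,"tz":1.2,"wx":0,"wy":0,"wz":0,"jaw":0},
  {"tx":4.7,"ty":-3.8,"tz":1.2,"wx":0,"wy":0,"wz":0,"jaw":0},
  {"tx":0,"ty":0,"tz":1,"wx":0,"wy":0,"wz":0,"jaw":0},
])

```text
t: 1.15
tool_pos: [0.4154, -0.2537, 0.1618]
tool_rot: [-3.114, -0.401, -0.003]
contact_force: [0.6, -0.0, -0.6]
opening: 0.0857
```

```bash
cat >> h.py <<'E'
def snap(n):
    o=ctrl.get_obs();ci=ctrl.camera_info('wrist');im=ctrl.get_image('wrist');save(n,im)
    import pickle;pickle.dump(ci,open('pics/'+n+'.pkl','wb'));print('pos',o['tool_pos'].round(4),o['tool_rot'].round(4),'F',o['contact_force'].round(1),'q',o['q'].round(3),'t',round(o['t'],2),'op',o['opening'])
    return im,ci
def load(n):
    import pickle;return cv2.cvtColor(cv2.imread('pics/'+n+'.png'),cv2.COLOR_BGR2RGB),pickle.load(open('pics/'+n+'.pkl','rb'))
E
python3 - <<'E'
from h import *
snap('nut1')
E
```

```text
pos [ 0.4154 -0.2537  0.1618] [-3.1139 -0.4013 -0.0034] F [ 0.6 -0.  -0.6] q [-0.703 -0.246  1.987  0.003  1.4    0.611] t 1.15 op 0.0857340354799058
```

View pics/nut1.png

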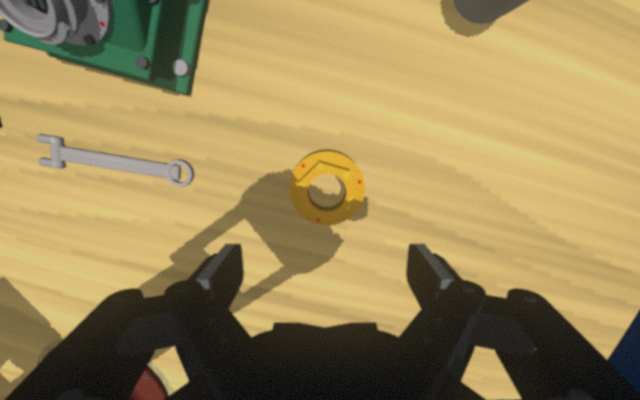

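The nut is at (327,187) px, with red dots at about (303,166), (360,182) and (319,219). I'll measure it from this crop.

```bash
python3 - <<'E'
from h import *
im,ci=load('nut1')
x0,y0=280,140;c=im[y0:240,x0:380]
save('nut1c',cv2.resize(c,None,fx=6,fy=6,interpolation=cv2.INTER_CUBIC))
r=c.astype(int);m=((r[...,0]-r[...,1])>60).astype(np.uint8)
m=((r[...,0]>100)&(r[...,1]<0.55*r[...,0])&(r[...,2]<0.55*r[...,0])).astype(np.uint8)
hsv=cv2.cvtColor(c,cv2.COLOR_RGB2HSV);m=cv2.inRange(hsv,(0,120,90),(12,255,255))|cv2.inRange(hsv,(172,100,90),(180,255,255))
n,l,s,cc=cv2.connectedComponentsWithStats(m)
P=[]
for i in range(1,n):
    q=cc[i]+[x0,y0];X=onz(ci,*q,.027);P.append(X);print(q,s[i,4],X.round(4))
E
```

```text
[302.5 165.5] 4 [ 0.4349 -0.2269  0.027 ]
[359.2 181.4] 5 [ 0.4338 -0.2895  0.027 ]
[317.33333333 219.66666667] 3 [ 0.3805 -0.2569  0.027 ]
```

View pics/nut1c.png

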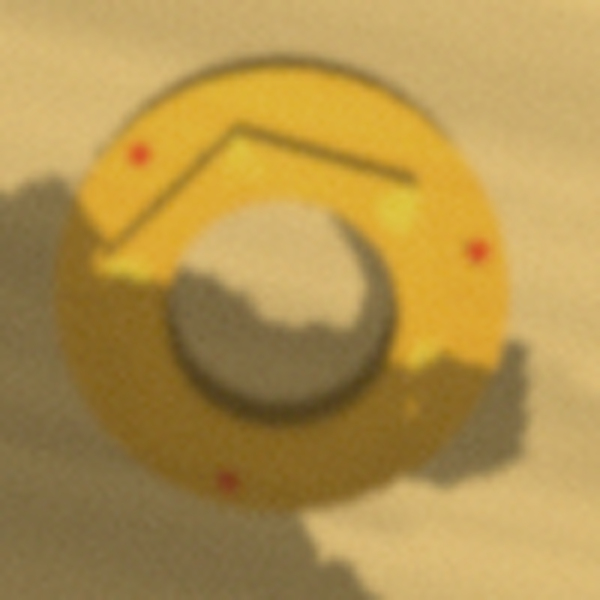

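Nut centre is about (0.416, -0.258), with lugs at azimuths 178.8/58.8/-61.2°. The dot radius of 36 mm fits the given sizes. Next I'll write a planner and look at the port.

```bash
cat >> h.py <<'E'
def plan(Rt,pt,n=None,from_=None):
    o=ctrl.get_obs();R0=Ro.from_rotvec(o['tool_rot']);p0=o['tool_pos']
    if from_ is not None: R0,p0=from_
    rv=(R0.inv()*Rt).as_rotvec();d=np.linalg.norm(pt-p0);a=np.linalg.norm(rv)
    if n is None:n=int(max(np.ceil(d/.0615),np.ceil(a/.182),1))
    print('dist',d.round(4),'ang',np.degrees(a).round(1),'rows',n)
    for i in range(n):
        Ri=R0*Ro.from_rotvec(rv*i/n);s=Ri.inv().apply((pt-p0)/n)*100
        print('t',s.round(2),'w',(rv/n).round(3))
def portframe(yaw,tilt=np.radians(35)):
    z=np.array([-np.sin(tilt)*np.cos(yaw),-np.sin(tilt)*np.sin(yaw),np.cos(tilt)])
    y=np.array([-np.sin(yaw),np.cos(yaw),0]);return np.c_[np.cross(y,z),y,z]
def toolrot(P,ang=0): # tool aligned to port: x=port x, z=-port z; then turned about tool z by ang (deg)
    return Ro.from_matrix(np.c_[P[:,0],-P[:,1],-P[:,2]])*Ro.from_euler('z',ang,degrees=True)
E
python3 - <<'E'
from h import *
P=portframe(np.radians(-1.3));plan(toolrot(P),np.array([.452,-.01,.212]))
E
```

```text
dist 0.2529 ang 38.3 rows 5
t [ 1.97 -4.55 -1.02] w [-0.018  0.121  0.053]
t [ 1.84 -4.63 -0.87] w [-0.018  0.121  0.053]
t [ 1.69 -4.71 -0.74] w [-0.018  0.121  0.053]
t [ 1.51 -4.78 -0.63] w [-0.018  0.121  0.053]
t [ 1.33 -4.85 -0.54] w [-0.018  0.121  0.053]
```

send_rows([
  {"tx":1.97,"ty":-4.55,"tz":-1.02,"wx":-0.018,"wy":0.121,"wz":0.053,"jaw":0},
  {"tx":1.84,"ty":-4.63,"tz":-0.87,"wx":-0.018,"wy":0.121,"wz":0.053,"jaw":0},
  {"tx":1.69,"ty":-4.71,"tz":-0.74,"wx":-0.018,"wy":0.121,"wz":0.053,"jaw":0},
  {"tx":1.51,"ty":-4.78,"tz":-0.63,"wx":-0.018,"wy":0.121,"wz":0.053,"jaw":0},
  {"tx":1.33,"ty":-4.85,"tz":-0.54,"wx":-0.018,"wy":0.121,"wz":0.053,"jaw":0},
])

```text
t: 1.82
tool_pos: [0.4539, -0.0137, 0.2128]
tool_rot: [2.979, -0.073, 0.959]
contact_force: [0.1, 1.3, -1.0]
opening: 0.0855
```

```bash
python3 - <<'E'
from h import *
im,ci=snap('port1')
E
```

```text
pos [ 0.4539 -0.0137  0.2128] [ 2.9789 -0.0726  0.9593] F [ 0.1  1.3 -1. ] q [-0.287 -0.931  2.415  0.163  1.054  1.296] t 1.82 op 0.08554106926358238
```

View pics/port1.png

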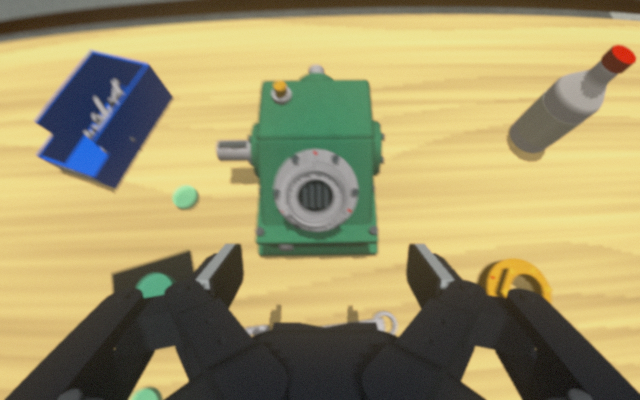

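```bash
python3 - <<'E'
from h import *
im,ci=load('port1')
x0,y0=250,130
save('port1c',cv2.resize(im[y0:260,x0:390],None,fx=5,fy=5,interpolation=cv2.INTER_CUBIC))
c=im[y0:260,x0:390];hsv=cv2.cvtColor(c,cv2.COLOR_RGB2HSV);m=cv2.inRange(hsv,(0,70,70),(12,255,255))|cv2.inRange(hsv,(168,70,70),(180,255,255))
n,l,s,cc=cv2.connectedComponentsWithStats(m)
for i in range(1,n):print('red',cc[i]+[x0,y0],s[i,4])
E
```

```text
red [315.  152.5] 10
red [349.36363636 210.09090909] 11
```

View pics/port1c.png

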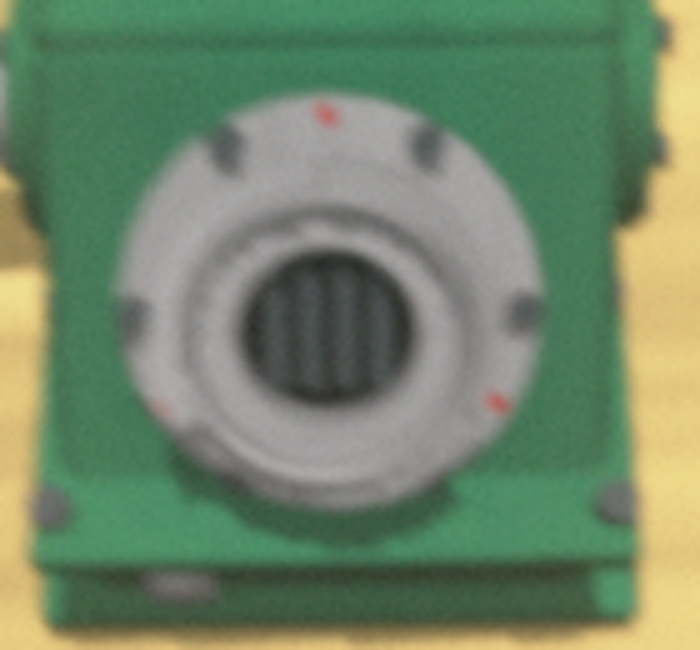

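```bash
python3 - <<'E'
from h import *
from scipy.optimize import least_squares
im,ci=load('port1')
dots=[(315,152.5),(349.4,210.1),(282.4,211)]
# flange outline: gray->green along rays from centre, upper/side part
hsv=cv2.cvtColor(im,cv2.COLOR_RGB2HSV).astype(float);S=hsv[...,1]
pts=[]
cx,cy=316,191
for a in np.radians(np.arange(-200,21,4)):   # upper half + sides (image y down)
    r=np.arange(34,52,.25);xs=cx+r*np.cos(a);ys=cy+r*np.sin(a)
    s=cv2.remap(S.astype(np.float32),xs.astype(np.float32)[None],ys.astype(np.float32)[None],cv2.INTER_LINEAR)[0]
    k=np.where(s>75)[0]
    k=[i for i in k if (s[i:i+8]>75).all()]
    if k: pts.append((xs[k[0]],ys[k[0]]))
pts=np.array(pts);print(len(pts),np.hypot(*(pts-[cx,cy]).T).round(1))
def res(x,full=False):
    C=x[:3];P=portframe(x[3])
    e=[]
    for u in pts:
        X=onpl(ci,*u,C,P[:,2])-C;e.append(np.linalg.norm(X)-.047)
    f=[]
    for k,u in enumerate(dots):
        X=(onpl(ci,*u,C,P[:,2])-C);th=np.radians([0,-120,120][k]);
        q=P[:,:2].T@X;f+=list(q-x[4]*np.array([np.cos(th),np.sin(th)]))
    return np.r_[np.array(e),np.array(f)*2]
r=least_squares(res,[.535,-.01,.095,-.02,.041],loss='soft_l1',f_scale=.001)
x=r.x;P=portframe(x[3]);print(x.round(4),'yaw',np.degrees(x[3]),'rms',np.sqrt(np.mean(r.fun**2)),r.fun.round(4)[-6:])
M=x[:3]+.03*P[:,2];print('mouth',M.round(4))
tp=ctrl.camera_info('top')
print('top proj of dot0',proj(tp,x[:3]+P[:,0]*x[4]),'flange c',proj(tp,x[:3]),'mouth',proj(tp,M), 'wrist', proj(ci,M),proj(ci,M+.029*P[:,0]),proj(ci,M-.029*P[:,0]))
E
```

```text
56 [43.5 43.5 43.8 43.8 43.5 43.8 44.7 44.7 44.5 44.5 45.  44.7 44.7 45.
 44.7 45.  44.8 44.7 44.  42.7 43.8 44.3 44.  44.2 44.  43.8 43.7 37.2
 43.5 43.5 43.5 43.3 43.2 43.  43.  42.5 43.  43.  43.2 43.2 43.  43.3
 43.2 43.2 43.2 43.3 43.3 43.3 43.3 43.2 42.8 43.  43.3 43.  43.3 43.5]
[ 0.5305 -0.0095  0.1031 -0.0364  0.0421] yaw -2.0882551290670603 rms 0.0008953839454058169 [-0.0004 -0.0005  0.0005 -0.0006 -0.      0.0002]
mouth [ 0.5133 -0.0089  0.1276]
top proj of dot0 (np.float64(320.84407202748037), np.float64(169.18802325377365)) flange c (np.float64(320.61151479548454), np.float64(185.4418622791044)) mouth (np.float64(320.3000007670744), np.float64(191.00726157977954)) wrist (np.float64(314.58680725401723), np.float64(198.75724065134446)) (np.float64(314.015264185622), np.float64(168.96091864082604)) (np.float64(315.13835383699757), np.float64(226.96679277425767))
```

```bash
python3 - <<'E'
from h import *
im,ci=load('port1');tp=ctrl.camera_info('top');sc=ctrl.camera_info('scene')
t=cv2.imread('pics/top0.png')[:,:,::-1].astype(float);
for nm,box in(('top0',(300,160,345,205)),('scene0',(290,180,345,230))):
    a=cv2.imread('pics/'+nm+'.png').astype(float);x0,y0,x1,y1=box;c=a[y0:y1,x0:x1];e=c[...,2]-np.maximum(c[...,0],c[...,1]);m=(e>12).astype(np.uint8)
    n,l,s,cc=cv2.connectedComponentsWithStats(m)
    for i in range(1,n):
        w=e*(l==i);ys,xs=np.mgrid[y0:y1,x0:x1];print(nm,(w*xs).sum()/w.sum(),(w*ys).sum()/w.sum(),s[i,4])
def tri(*vs):
    A=[];b=[]
    for c,u in vs:
        o,d=ray(c,*u);d=d/np.linalg.norm(d);Q=np.eye(3)-np.outer(d,d);A.append(Q);b.append(Q@o)
    X=np.linalg.lstsq(np.vstack(A),np.hstack(b),rcond=None)[0];return X.round(4),[(np.array(proj(c,X))-u).round(1) for c,u in vs]
print(tri((ci,(315,152.5)),(tp,(320.5,168.6))))
print(tri((ci,(315,152.5)),(sc,(304.4,211))))
print(tri((ci,(315,152.5)),(sc,(304.4,211)),(tp,(320.5,168.6))))
print(tri((ci,(349.4,210.1)),(tp,(336,193.3))))
E
```

```text
top0 320.44029850746267 168.09701492537314 6
top0 304.3255813953488 192.37209302325581 3
top0 335.5 193.01666666666668 6
scene0 324.1850610744784 188.41644146578747 707
scene0 303.9848484848485 210.5 8
scene0 331.0 212.0 1
(array([ 0.5672, -0.0105,  0.1228]), [array([-0.5,  0. ]), array([ 0.2, -0. ])])
(array([ 0.5684, -0.0091,  0.1192]), [array([-1.7,  0.8]), array([-0.9, -0.3])])
(array([ 0.5683, -0.0094,  0.119 ]), [array([-1.4,  1. ]), array([-0.9, -0.4]), array([-0.2, -0.1])])
(array([ 0.5135, -0.0461,  0.0867]), [array([-0., -0.]), array([0., 0.])])
```

```bash
python3 - <<'E'
from h import *
plan(toolrot(portframe(0,0)),np.array([.4355,.200,.115]))
E
```

```text
dist 0.2295 ang 36.0 rows 4
t [-1.97 -5.14  1.63] w [ 0.001 -0.157 -0.01 ]
t [-1.64 -5.15  1.92] w [ 0.001 -0.157 -0.01 ]
t [-1.27 -5.16  2.15] w [ 0.001 -0.157 -0.01 ]
t [-0.87 -5.17  2.33] w [ 0.001 -0.157 -0.01 ]
```

send_rows([
  {"tx":-1.97,"ty":-5.14,"tz":1.63,"wx":0,"wy":-0.157,"wz":-0.01,"jaw":0},
  {"tx":-1.64,"ty":-5.15,"tz":1.92,"wx":0,"wy":-0.157,"wz":-0.01,"jaw":0},
  {"tx":-1.27,"ty":-5.16,"tz":2.15,"wx":0,"wy":-0.157,"wz":-0.01,"jaw":0},
  {"tx":-0.87,"ty":-5.17,"tz":2.33,"wx":0,"wy":-0.157,"wz":-0.01,"jaw":0},
])

```text
t: 2.38
tool_pos: [0.4404, 0.196, 0.1192]
tool_rot: [3.13, -0.027, -0.002]
contact_force: [0.8, -0.3, -0.1]
opening: 0.0855
```

```bash
python3 - <<'E'
from h import *
im,ci=snap('gl1')
hsv=cv2.cvtColor(im,cv2.COLOR_RGB2HSV);m=cv2.inRange(hsv,(65,80,60),(95,255,255))
n,l,s,c=cv2.connectedComponentsWithStats(m)
for i in range(1,n):
    if s[i,4]>100:
        x,y,w,h,_=s[i];print(c[i],s[i],onz(ci,*c[i],.021).round(4),np.linalg.norm(onz(ci,x-.5,c[i][1],.021)-onz(ci,x+w-.5,c[i][1],.021)).round(4))
E
```

```text
pos [0.4404 0.196  0.1192] [ 3.1305e+00 -2.6600e-02 -2.3000e-03] F [ 0.8 -0.3 -0.1] q [ 0.27  -0.211  2.032 -0.01   1.325  1.861] t 2.38 op 0.08553315912696842
[468.28561501  63.53509382] [ 455    0   29  121 1439] [0.5581 0.0667 0.021 ] 0.0258
[549.71582981  75.14513118] [  492     0   148   158 10177] [ 0.55   -0.0097  0.021 ] 0.1472
[315.9476584  202.28236915] [ 289  177   55   51 2178] [0.4365 0.2006 0.021 ] 0.0524
[317.32304038 306.12351544] [305 296  26  21 421] [0.3209 0.202  0.021 ] 0.0279
```

View pics/gl1.png

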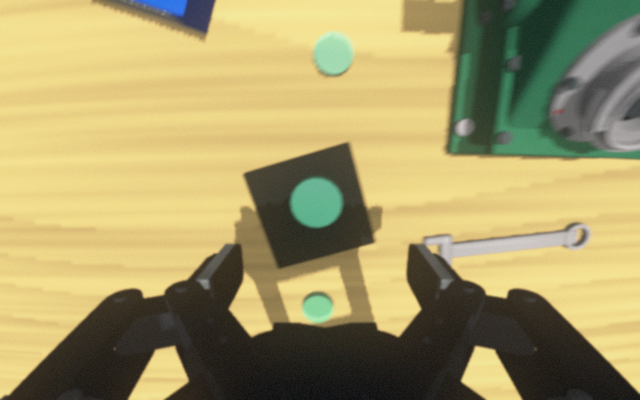

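The glass is at (316,202), 52 mm measured, versus about 36 mm for the disks at (333,53) and (317,306). The one on the pad is the one meant. I'll go above it with jaws half closed and check the fingertip depth.

send_rows([
  {"tx":-0.4,"ty":-0.45,"tz":2.7,"wx":0,"wy":0,"wz":0,"jaw":0.32},
  {"tx":0,"ty":0,"tz":2.7,"wx":0,"wy":0,"wz":0,"jaw":0.32},
  {"tx":0,"ty":0,"tz":0,"wx":0,"wy":0,"wz":0,"jaw":0.32},
])

```text
t: 2.8
tool_pos: [0.4349, 0.2009, 0.0501]
tool_rot: [3.126, -0.026, -0.049]
contact_force: [-0.4, -0.6, -0.3]
opening: 0.0582
```

```bash
python3 - <<'E'
from h import *
im,ci=snap('gl2')
save('gl2c',cv2.resize(im[150:300,220:430],None,fx=3.8,fy=3.8,interpolation=cv2.INTER_CUBIC))
hsv=cv2.cvtColor(im,cv2.COLOR_RGB2HSV);m=cv2.inRange(hsv,(65,80,60),(95,255,255))
n,l,s,c=cv2.connectedComponentsWithStats(m)
for i in range(1,n):
    if s[i,4]>400:
        print(c[i],s[i],onz(ci,*c[i],.021).round(4))
o=ctrl.get_obs();R=Ro.from_rotvec(o['tool_rot'])
for z in(0,.005,.011,.015):
    print(z,[np.round(proj(ci,o['tool_pos']+R.apply([x,-.0285,z])),0) for x in(-.011,0,.011)])
E
```

```text
pos [0.4349 0.2009 0.0501] [ 3.1261 -0.026  -0.0491] F [-0.4 -0.6 -0.3] q [ 0.281 -0.104  2.064 -0.006  1.216  1.87 ] t 2.8 op 0.058230186313983696
[533.26251097  54.58911326] [ 513    0   42  111 2278] [0.5436 0.066  0.021 ]
[614.99810046 100.33199662] [ 579    0   61  160 4738] [0.5176 0.001  0.021 ]
[322.85143894 218.40160747] [ 287  183   72   70 3857] [0.4378 0.1991 0.021 ]
0 [array([273., 256.]), array([272., 239.]), array([271., 222.])]
0.005 [array([275., 252.]), array([274., 236.]), array([273., 219.])]
0.011 [array([276., 248.]), array([276., 232.]), array([275., 216.])]
0.015 [array([277., 245.]), array([277., 230.]), array([276., 214.])]
```

View pics/gl2c.png

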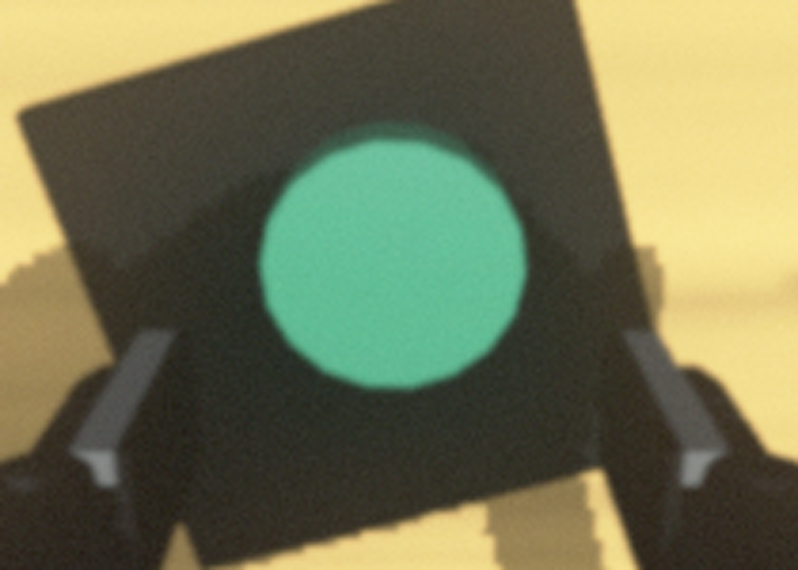

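```bash
python3 - <<'E'
from h import *
im,ci=load('gl2');a=im[190:320,220:300].astype(float)
b=load('gl1')[0][220:350,180:260].astype(float)
f=lambda a:cv2.resize((255*(np.clip(a,0,140)/140)**.45).astype(np.uint8),None,fx=4.5,fy=4.5,interpolation=cv2.INTER_CUBIC)
save('fing',np.hstack([f(a),f(b)]))
E
```

```text
(no output)
```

View pics/fing.png

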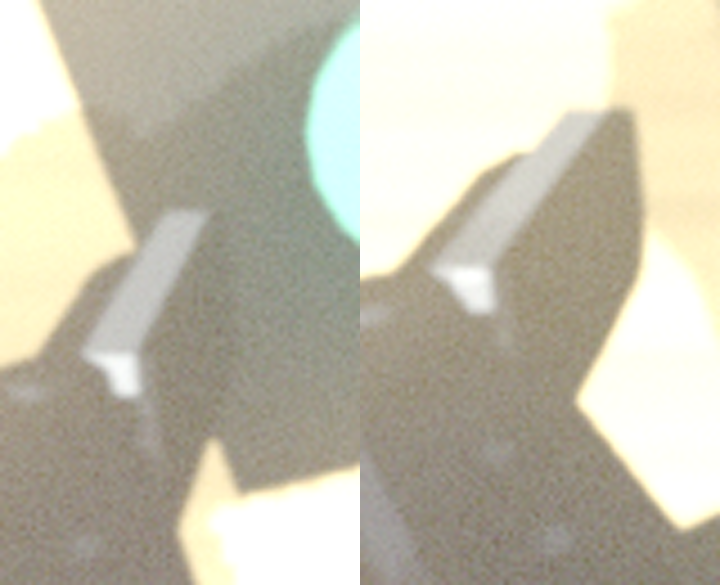

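```bash
python3 - <<'E'
from h import *
im=ctrl.get_image('scene');ci=ctrl.camera_info('scene');o=ctrl.get_obs();R=Ro.from_rotvec(o['tool_rot'])
x0,y0,w,h=350,170,120,90
c=cv2.resize(im[y0:y0+h,x0:x0+w],None,fx=6.5,fy=6.5,interpolation=cv2.INTER_CUBIC)
for z,col in((.011,(255,0,0)),(-.002,(255,255,0)),(-.025,(0,0,255))):
  for x in(-.011,.011):
    for y in(-.029,.029):
        u=proj(ci,o['tool_pos']+R.apply([x,y,z]));cv2.circle(c,(int((u[0]-x0+.5)*6.5),int((u[1]-y0+.5)*6.5)),4,col,-1)
save('sc2',c)
E
```

```text
(no output)
```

View pics/sc2.png

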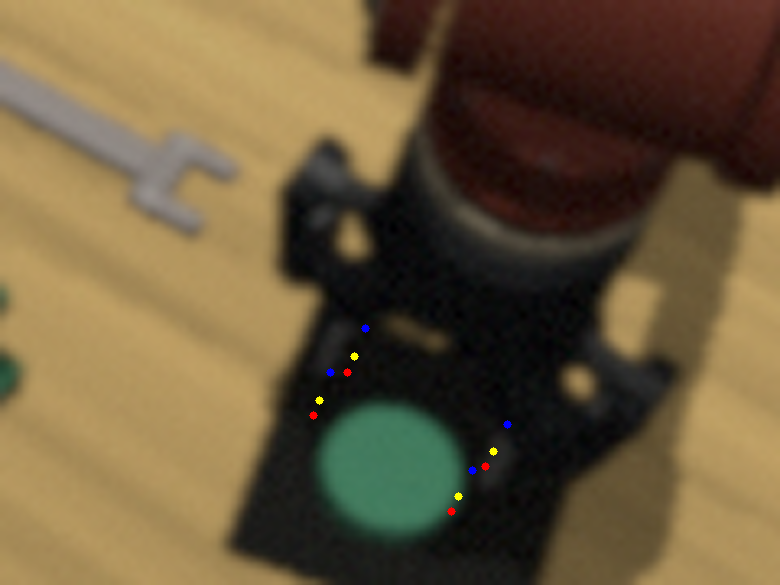

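```bash
python3 - <<'E'
from h import *
im,ci=load('gl2');print(onz(ci,323.4,219.2,.021))
plan(toolrot(portframe(0,0)),np.array([.437,.1995,.028]),2)
E
```

```text
[0.43716868 0.19869918 0.021     ]
dist 0.0253 ang 1.9 rows 2
t [0.03 0.09 1.26] w [ 0.007  0.013 -0.008]
t [0.01 0.1  1.26] w [ 0.007  0.013 -0.008]
```

send_rows([
  {"tx":0.05,"ty":0.08,"tz":1.1,"wx":0.007,"wy":0.018,"wz":-0.008,"jaw":0.32},
  {"tx":0.05,"ty":0.08,"tz":1.1,"wx":0.007,"wy":0.018,"wz":-0.008,"jaw":0.32},
  {"tx":0,"ty":0,"tz":0,"wx":0,"wy":0,"wz":0,"jaw":0.32},
])

```text
t: 3.28
tool_pos: [0.4431, 0.1991, 0.0375]
tool_rot: [-3.137, 0.005, -0.036]
contact_force: [-0.4, 0.0, 0.3]
opening: 0.0582
```

```bash
python3 - <<'E'
from h import *
im,ci=snap('gl3')
a=im[150:310,220:430].astype(float)
save('gl3c',cv2.resize((255*(np.clip(a,0,200)/200)**.5).astype(np.uint8),None,fx=3.75,fy=3.75,interpolation=cv2.INTER_CUBIC))
E
```

```text
pos [0.4431 0.1991 0.0375] [-3.1374  0.0051 -0.0356] F [-0.4  0.   0.3] q [ 2.700e-01 -1.100e-01  2.094e+00 -2.000e-03  1.135e+00  1.845e+00] t 3.27 op 0.05816906092561614
```

View pics/gl3c.png

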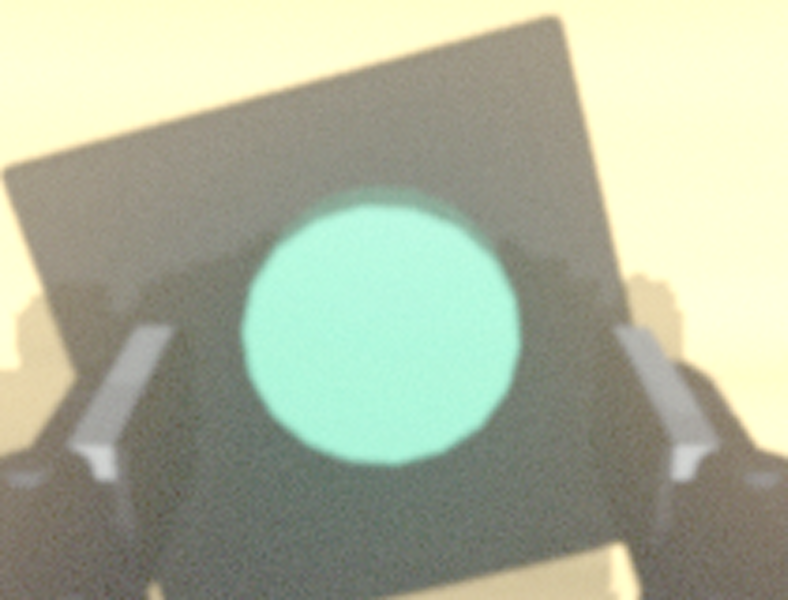

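send_rows([
  {"tx":-0.6,"ty":0,"tz":1.4,"wx":0,"wy":-0.015,"wz":0,"jaw":0.32},
  {"tx":0,"ty":0,"tz":0,"wx":0,"wy":0,"wz":0,"jaw":0.32},
])

```text
t: 3.58
tool_pos: [0.4394, 0.1996, 0.0254]
tool_rot: [-3.136, 0.006, -0.018]
contact_force: [-0.4, 0.2, 0.1]
opening: 0.0583
```

```bash
cat >> h.py <<'E'
def enh(n,im,box,f=3.75,g=.5):
    x0,y0,x1,y1=box;a=im[y0:y1,x0:x1].astype(float)
    save(n,cv2.resize((255*(np.clip(a,0,200)/200)**g).astype(np.uint8),None,fx=f,fy=f,interpolation=cv2.INTER_CUBIC))
E
python3 - <<'E'
from h import *
im,ci=snap('gl4');enh('gl4c',im,(220,150,430,310))
plan(toolrot(portframe(0,0)),np.array([.437,.1995,.018]),1)
E
```

```text
pos [0.4394 0.1996 0.0254] [-3.1362  0.0059 -0.0178] F [-0.4  0.2  0.1] q [ 2.710e-01 -9.100e-02  2.099e+00  2.000e-03  1.121e+00  1.844e+00] t 3.58 op 0.05828279831907197
dist 0.0089 ang 0.9 rows 1
t [-0.35  0.05  0.82] w [-0.006 -0.013 -0.004]
```

View pics/gl4c.png

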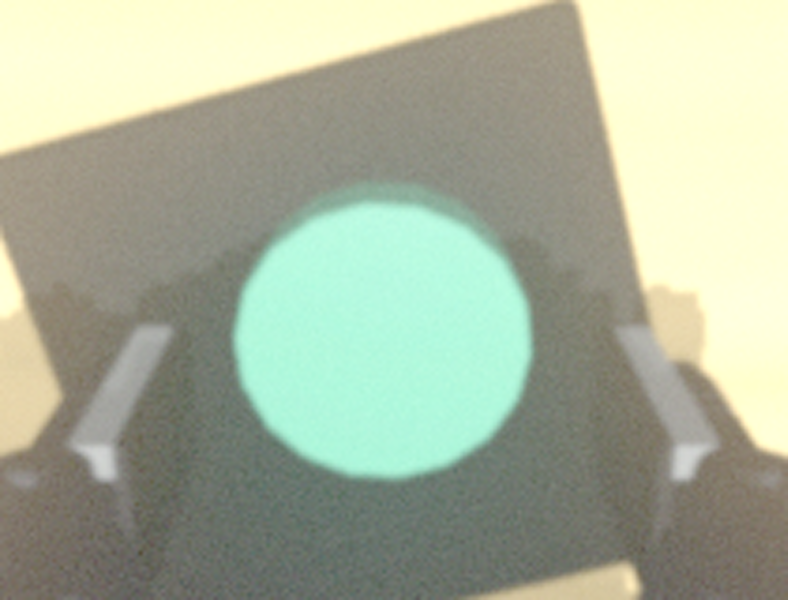

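send_rows([
  {"tx":-0.3,"ty":0,"tz":0.7,"wx":-0.006,"wy":-0.012,"wz":0,"jaw":0.32},
  {"tx":0,"ty":0,"tz":0.3,"wx":0,"wy":0,"wz":0,"jaw":0.32},
])

```text
t: 3.88
tool_pos: [0.4377, 0.2002, 0.0161]
tool_rot: [3.141, -0.005, 0.002]
contact_force: [0.0, 0.8, 0.6]
opening: 0.0581
```

```bash
python3 - <<'E'
from h import *
im,ci=snap('gl5');enh('gl5c',im,(220,150,430,310),g=.4)
plan(toolrot(portframe(0,0)),np.array([.437,.1995,.005]),1)
E
```

```text
pos [0.4377 0.2002 0.0161] [ 3.1412e+00 -5.4000e-03  2.2000e-03] F [0.  0.8 0.6] q [ 2.750e-01 -7.000e-02  2.098e+00 -1.000e-03  1.112e+00  1.849e+00] t 3.88 op 0.05814694173899176
dist 0.011 ang 0.2 rows 1
t [-0.07  0.07  1.09] w [ 0.    -0.001 -0.004]
```

View pics/gl5c.png

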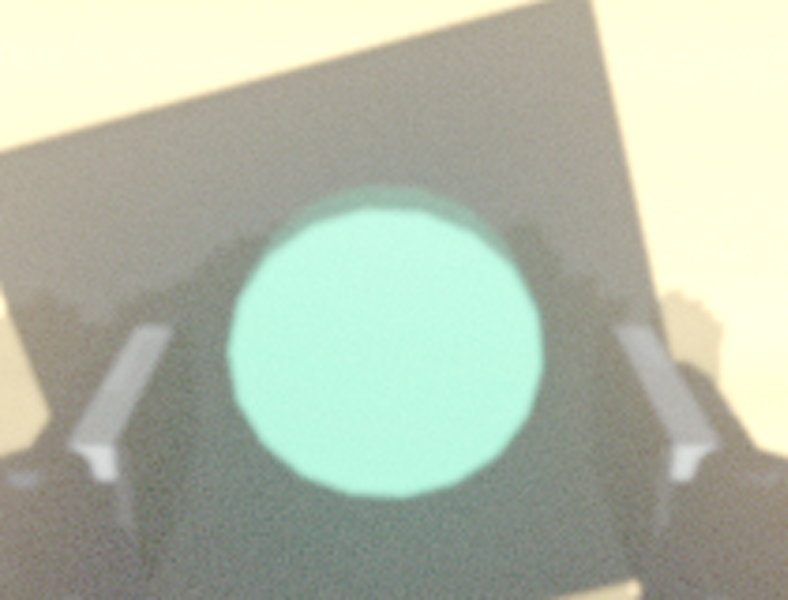

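send_rows([
  {"tx":0,"ty":0.05,"tz":0.4,"wx":0,"wy":0,"wz":0,"jaw":0.32},
  {"tx":0,"ty":0,"tz":0.3,"wx":0,"wy":0,"wz":0,"jaw":0.32},
])

```text
t: 4.18
tool_pos: [0.4378, 0.1997, 0.0085]
tool_rot: [3.141, -0.005, 0.002]
contact_force: [-0.4, 0.2, 1.2]
opening: 0.058
```

send_rows([
  {"tx":0,"ty":0,"tz":0.3,"wx":0,"wy":0,"wz":0,"jaw":0.32},
])

```text
t: 4.3
tool_pos: [0.4378, 0.1997, 0.0053]
tool_rot: [3.141, -0.005, 0.002]
contact_force: [0.0, -0.6, -0.2]
opening: 0.0581
```

```bash
python3 - <<'E'
from h import *
im,ci=snap('gl6');enh('gl6c',im,(220,150,430,310),g=.4)
E
```

```text
pos [0.4378 0.1997 0.0053] [ 3.1412e+00 -5.2000e-03  2.2000e-03] F [ 0.  -0.6 -0.2] q [ 2.740e-01 -5.100e-02  2.102e+00 -1.000e-03  1.090e+00  1.848e+00] t 4.3 op 0.058110870375360765
```

View pics/gl6c.png

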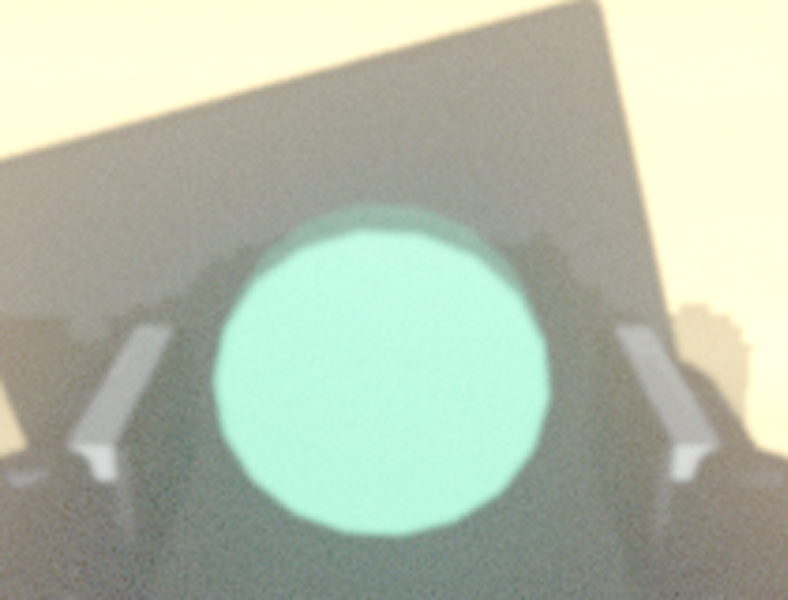

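send_rows([
  {"tx":0,"ty":0,"tz":0.35,"wx":0,"wy":0,"wz":0,"jaw":0.32},
])

```text
t: 4.47
tool_pos: [0.4377, 0.1996, 0.0014]
tool_rot: [3.141, -0.005, 0.002]
contact_force: [0.1, 0.1, -0.1]
opening: 0.0582
```

send_rows([
  {"tx":0,"ty":0,"tz":0.3,"wx":0,"wy":0,"wz":0,"jaw":0.32},
])

```text
t: 4.6
tool_pos: [0.4376, 0.1996, -0.0019]
tool_rot: [3.141, -0.005, 0.002]
contact_force: [0.3, 0.4, -1.1]
opening: 0.0583
```

```bash
python3 - <<'E'
from h import *
im,ci=snap('gl7');enh('gl7c',im,(220,150,430,310),g=.4)
im=ctrl.get_image('scene');enh('sc7',im,(350,170,470,260),6.5,.4)
E
```

```text
pos [ 0.4376  0.1996 -0.0019] [ 3.1411e+00 -5.4000e-03  1.6000e-03] F [ 0.3  0.4 -1.1] q [ 2.730e-01 -3.800e-02  2.104e+00 -1.000e-03  1.075e+00  1.848e+00] t 4.6 op 0.058318934398450296
```

View pics/gl7c.png

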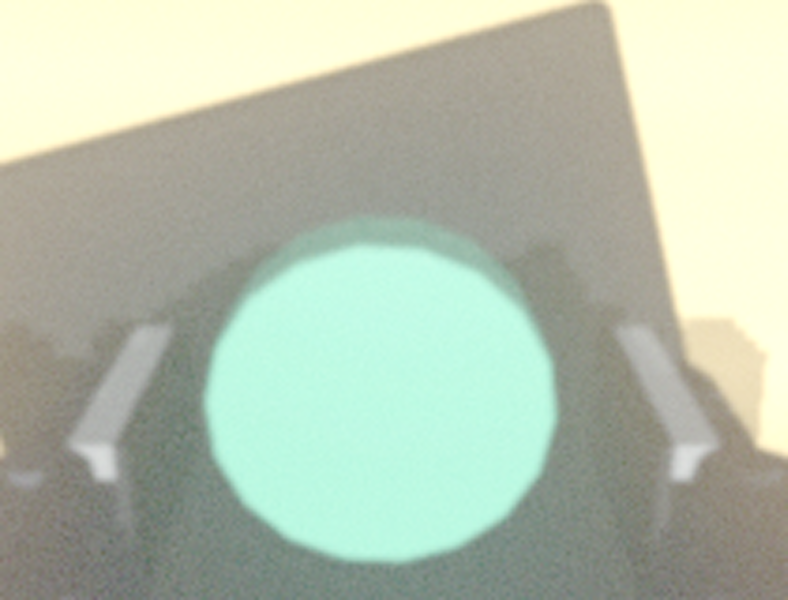

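View pics/sc7.png

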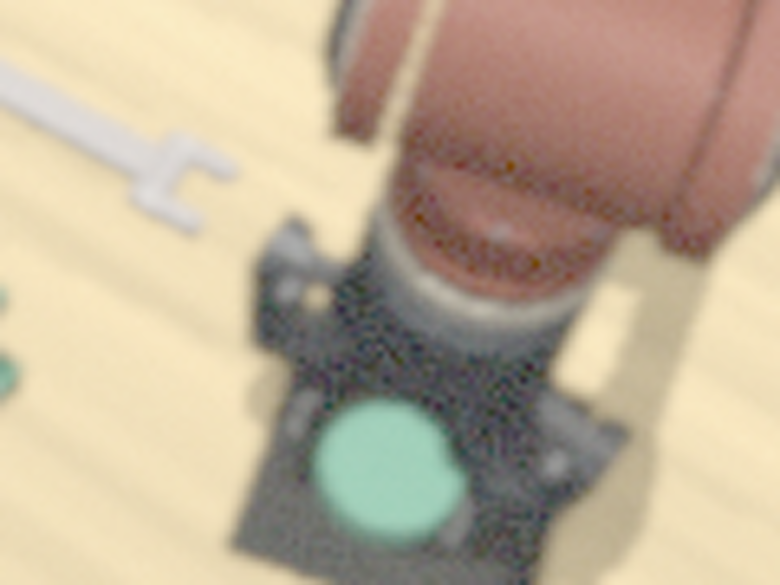

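```bash
python3 - <<'E'
from h import *
ci=ctrl.camera_info('scene')
for y in(.2287,.236):
    for z in(.004,.008,.012,.016,.02): print(y,z,np.round((np.array(proj(ci,np.array([.4486,y,z])))-[350,170]+.5)*6.5))
E
```

```text
0.2287 0.004 [425. 552.]
0.2287 0.008 [427. 548.]
0.2287 0.012 [430. 543.]
0.2287 0.016 [432. 539.]
0.2287 0.02 [434. 534.]
0.236 0.004 [443. 564.]
0.236 0.008 [445. 559.]
0.236 0.012 [447. 555.]
0.236 0.016 [449. 550.]
0.236 0.02 [452. 546.]
```

send_rows([
  {"tx":0,"ty":0,"tz":0,"wx":0,"wy":0,"wz":0,"jaw":0.46},
  {"tx":0,"ty":0,"tz":0,"wx":0,"wy":0,"wz":0,"jaw":0.46},
  {"tx":0,"ty":0,"tz":0,"wx":0,"wy":0,"wz":0,"jaw":0.46},
], squeeze=20)

```text
t: 5.08
tool_pos: [0.4376, 0.1997, -0.0016]
tool_rot: [3.141, -0.005, 0.001]
contact_force: [1.0, -0.4, 0.3]
opening: 0.0487
```

```bash
python3 - <<'E'
from h import *
im,ci=snap('gl8');enh('gl8c',im,(220,150,430,310),g=.4)
im=ctrl.get_image('scene');enh('sc8',im,(350,170,470,260),6.5,.4)
E
```

```text
pos [ 0.4376  0.1997 -0.0016] [ 3.1412e+00 -5.4000e-03  1.3000e-03] F [ 1.  -0.4  0.3] q [ 2.740e-01 -3.800e-02  2.104e+00 -1.000e-03  1.076e+00  1.848e+00] t 5.08 op 0.048654169270349545
```

View pics/gl8c.png

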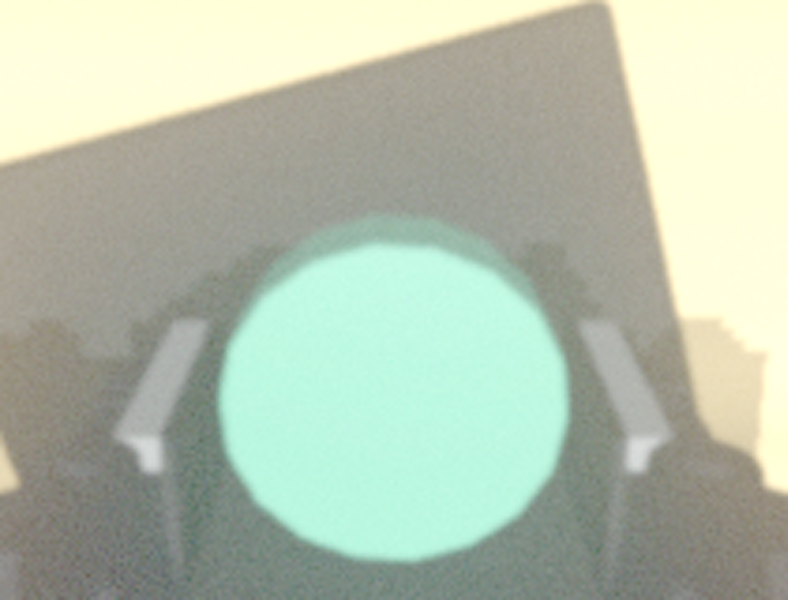

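View pics/sc8.png

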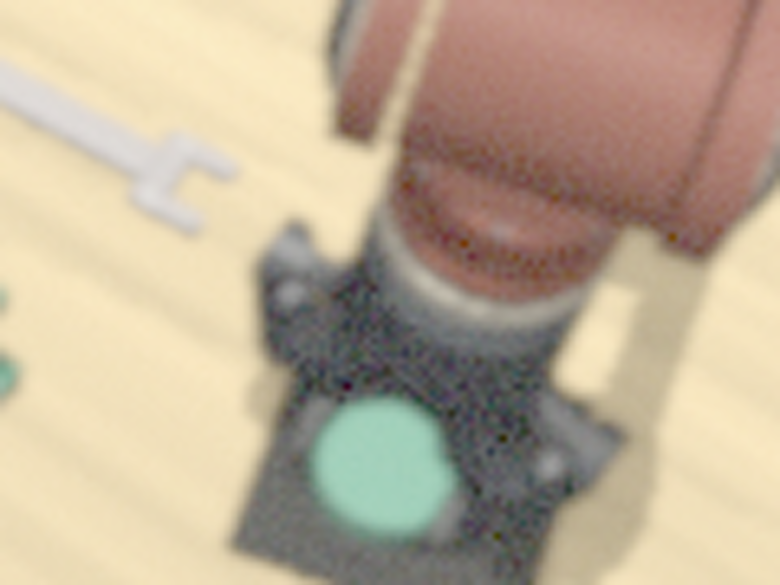

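send_rows([
  {"tx":0,"ty":0,"tz":-0.6,"wx":0,"wy":0,"wz":0,"jaw":0.6},
  {"tx":0,"ty":0,"tz":-2,"wx":0,"wy":0,"wz":0,"jaw":0.6},
  {"tx":0,"ty":0,"tz":-4,"wx":0,"wy":0,"wz":0,"jaw":0.6},
  {"tx":0,"ty":0,"tz":-4,"wx":0,"wy":0,"wz":0,"jaw":0.6},
  {"tx":0,"ty":0,"tz":0,"wx":0,"wy":0,"wz":0,"jaw":0.6},
], squeeze=30)

```text
t: 5.8
tool_pos: [0.4367, 0.1993, 0.1076]
tool_rot: [3.14, -0.005, -0.002]
contact_force: [0.1, 0.5, -0.9]
opening: 0.0482
```

```bash
python3 - <<'E'
from h import *
im,ci=snap('gl9');enh('gl9c',im,(220,150,430,310),g=.5)
im=ctrl.get_image('scene');enh('sc9',im,(350,130,470,220),6.5,.4)
E
```

```text
pos [0.4367 0.1993 0.1076] [ 3.1404e+00 -5.4000e-03 -1.5000e-03] F [ 0.1  0.5 -0.9] q [ 2.740e-01 -2.060e-01  2.048e+00 -1.000e-03  1.301e+00  1.848e+00] t 5.8 op 0.04817849244159324
```

View pics/gl9c.png

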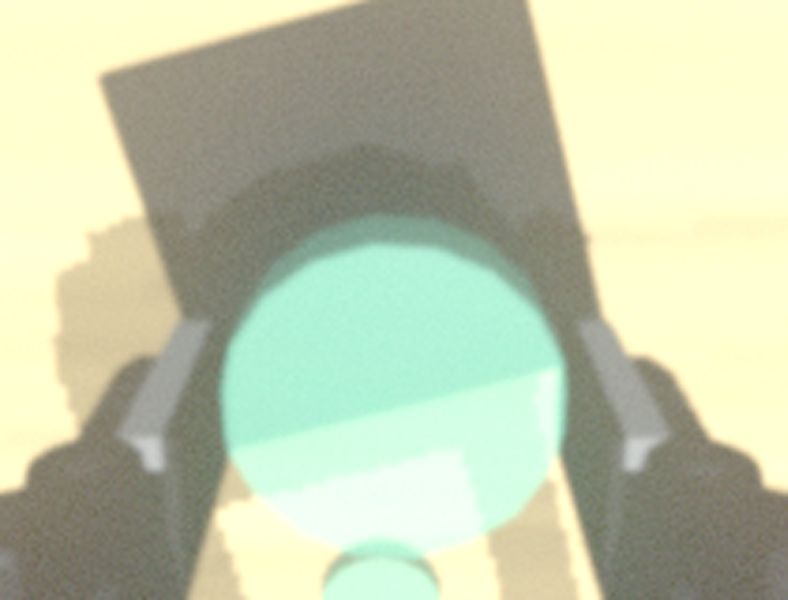

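View pics/sc9.png

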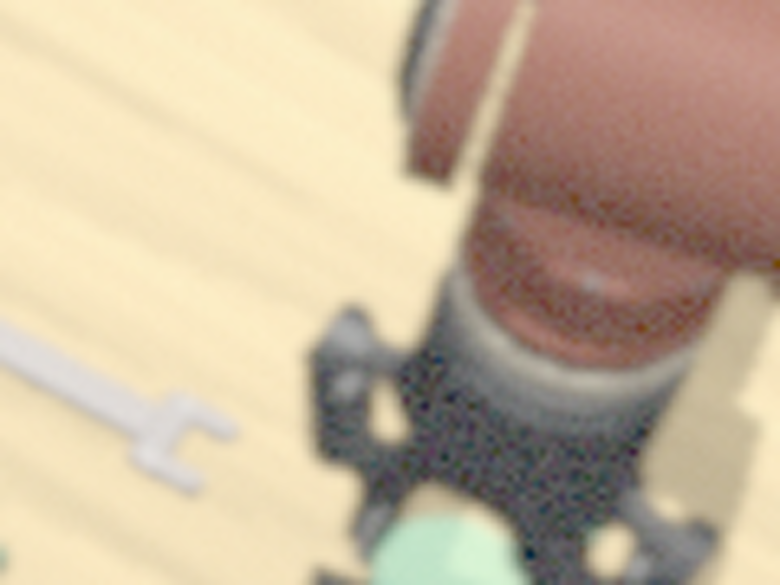

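Glass is held firmly. Fingertip overlap looks like 7–9 mm and I want about 6 to clear the rim, so I'll set it back and regrip 2 mm higher.

send_rows([
  {"tx":0,"ty":0,"tz":4,"wx":0,"wy":0,"wz":0,"jaw":0.6},
  {"tx":0,"ty":0,"tz":4,"wx":0,"wy":0,"wz":0,"jaw":0.6},
  {"tx":0,"ty":0,"tz":1.5,"wx":0,"wy":0,"wz":0,"jaw":0.6},
  {"tx":0,"ty":0,"tz":0,"wx":0,"wy":0,"wz":0,"jaw":0.6},
])

```text
t: 6.4
tool_pos: [0.4292, 0.1971, 0.0016]
tool_rot: [3.136, -0.006, -0.025]
contact_force: [0.2, -0.6, -0.5]
opening: 0.0484
```

send_rows([
  {"tx":0,"ty":0,"tz":0.15,"wx":0,"wy":0.012,"wz":0,"jaw":0.6},
  {"tx":0,"ty":0,"tz":0.1,"wx":0,"wy":0,"wz":0,"jaw":0.6},
])

```text
t: 6.65
tool_pos: [0.4306, 0.1975, 0.0007]
tool_rot: [3.137, -0.005, -0.001]
contact_force: [0.1, 0.0, 0.6]
opening: 0.0482
```

send_rows([
  {"tx":0,"ty":0,"tz":0.2,"wx":0,"wy":0,"wz":0,"jaw":0.6},
  {"tx":0,"ty":0,"tz":0,"wx":0,"wy":0,"wz":0,"jaw":0.6},
])

```text
t: 6.9
tool_pos: [0.432, 0.198, 0.0004]
tool_rot: [3.138, -0.005, 0.005]
contact_force: [0.3, -0.1, -0.3]
opening: 0.0483
```

send_rows([
  {"tx":0,"ty":0,"tz":0.25,"wx":0,"wy":0,"wz":0,"jaw":0.6},
  {"tx":0,"ty":0,"tz":0.1,"wx":0,"wy":0,"wz":0,"jaw":0.6},
])

```text
t: 7.15
tool_pos: [0.4328, 0.1982, -0.0015]
tool_rot: [3.138, -0.005, 0.005]
contact_force: [-5.4, -2.2, 10.3]
opening: 0.0482
```

send_rows([
  {"tx":0,"ty":0,"tz":-0.05,"wx":0,"wy":0,"wz":0,"jaw":0.34},
  {"tx":0,"ty":0,"tz":-0.1,"wx":0,"wy":0,"wz":0,"jaw":0.34},
  {"tx":0,"ty":0,"tz":-0.1,"wx":0,"wy":0,"wz":0,"jaw":0.34},
])

```text
t: 7.52
tool_pos: [0.4332, 0.1983, 0.0013]
tool_rot: [3.138, -0.005, 0.007]
contact_force: [1.3, -1.1, -0.2]
opening: 0.056
```

send_rows([
  {"tx":0,"ty":0,"tz":0,"wx":0,"wy":0,"wz":0,"jaw":0.6},
  {"tx":0,"ty":0,"tz":0,"wx":0,"wy":0,"wz":0,"jaw":0.6},
  {"tx":0,"ty":0,"tz":0,"wx":0,"wy":0,"wz":0,"jaw":0.6},
], squeeze=30)

```text
t: 7.9
tool_pos: [0.4334, 0.1983, 0.0019]
tool_rot: [3.138, -0.005, 0.007]
contact_force: [-0.9, 0.2, 2.2]
opening: 0.0478
```

```bash
python3 - <<'E'
from h import *
im,ci=snap('gl10');enh('gl10c',im,(220,150,430,310),g=.4)
o=ctrl.get_obs();R=Ro.from_rotvec(o['tool_rot'])
hsv=cv2.cvtColor(im,cv2.COLOR_RGB2HSV)
# bright top face
m=cv2.inRange(hsv,(65,60,110),(95,255,255));n,l,s,c=cv2.connectedComponentsWithStats(m);i=1+np.argmax(s[1:,4]*(np.abs(c[1:,0]-324)<40))
cnt=max(cv2.findContours((l==i).astype(np.uint8),0,1)[0],key=len);(e)=cv2.fitEllipse(cnt);print(e)
print('glass top in tool mm',(R.inv().apply(onz(ci,*e[0],.021)-o['tool_pos'])*1000).round(1))
E
```

```text
pos [0.4334 0.1983 0.0019] [ 3.1379 -0.0052  0.0066] F [-0.9  0.2  2.2] q [ 0.276 -0.057  2.114 -0.005  1.081  1.852] t 7.9 op 0.047787860214114304
((324.63897705078125, 254.1354522705078), (82.6986312866211, 89.45263671875), 89.20225524902344)
glass top in tool mm [ -0.1   2.5 -19.1]
```

View pics/gl10c.png

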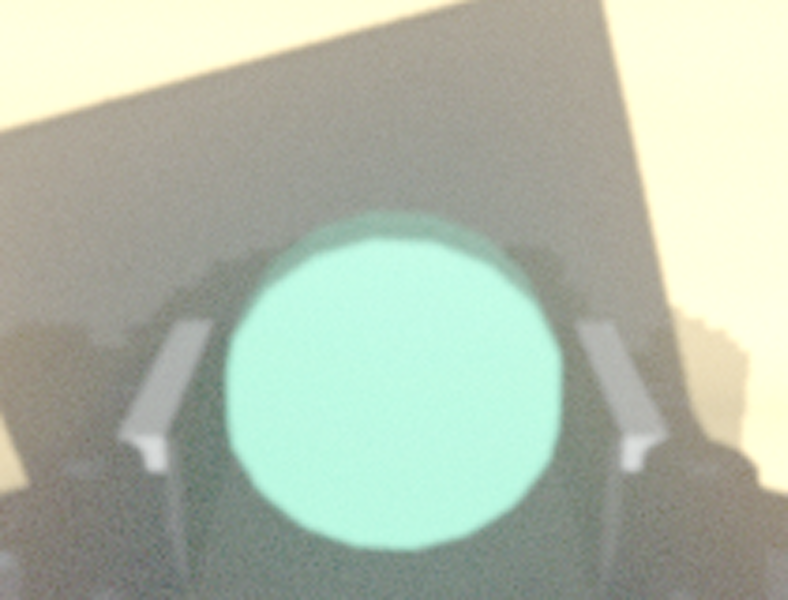

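send_rows([
  {"tx":0,"ty":0,"tz":-0.8,"wx":0,"wy":0,"wz":0,"jaw":0.6},
  {"tx":0,"ty":0,"tz":-3,"wx":0,"wy":0,"wz":0,"jaw":0.6},
  {"tx":0,"ty":0,"tz":-5,"wx":0,"wy":0,"wz":0,"jaw":0.6},
  {"tx":0,"ty":0,"tz":-5,"wx":0,"wy":0,"wz":0,"jaw":0.6},
  {"tx":0,"ty":0,"tz":-3,"wx":0,"wy":0,"wz":0,"jaw":0.6},
])

```text
t: 8.57
tool_pos: [0.4295, 0.1981, 0.1714]
tool_rot: [3.136, -0.005, -0.006]
contact_force: [0.0, -0.4, -1.4]
opening: 0.0476
```

```bash
python3 - <<'E'
from h import *
P=portframe(np.radians(-2));M=np.array([.515,-.0065,.1255])
plan(toolrot(P),M+.065*P[:,2],6)
E
```

```text
dist 0.209 ang 35.3 rows 6
t [ 0.81  3.39 -0.11] w [-0.001  0.102  0.005]
t [ 0.84  3.38 -0.02] w [-0.001  0.102  0.005]
t [0.85 3.38 0.07] w [-0.001  0.102  0.005]
t [0.86 3.37 0.16] w [-0.001  0.102  0.005]
t [0.86 3.37 0.25] w [-0.001  0.102  0.005]
t [0.85 3.36 0.34] w [-0.001  0.102  0.005]
```

send_rows([
  {"tx":0.8,"ty":3.39,"tz":-0.1,"wx":0,"wy":0.102,"wz":0.005,"jaw":0.6},
  {"tx":0.84,"ty":3.38,"tz":0,"wx":0,"wy":0.102,"wz":0.005,"jaw":0.6},
  {"tx":0.85,"ty":3.38,"tz":0.07,"wx":0,"wy":0.102,"wz":0.005,"jaw":0.6},
  {"tx":0.86,"ty":3.37,"tz":0.16,"wx":0,"wy":0.102,"wz":0.005,"jaw":0.6},
  {"tx":0.86,"ty":3.37,"tz":0.25,"wx":0,"wy":0.102,"wz":0.005,"jaw":0.6},
])

```text
t: 9.2
tool_pos: [0.4743, 0.0269, 0.1853]
tool_rot: [3.026, -0.034, 0.827]
contact_force: [0.8, -0.3, -1.3]
opening: 0.0477
```

```bash
python3 - <<'E'
from h import *
P=portframe(np.radians(-2));M=np.array([.515,-.0065,.1255])
plan(toolrot(P),M+.055*P[:,2],2)
E
```

```text
dist 0.0367 ang 4.5 rows 2
t [0.05 1.61 0.88] w [-0.004  0.039  0.005]
t [0.03 1.6  0.89] w [-0.004  0.039  0.005]
```

send_rows([
  {"tx":0,"ty":1.6,"tz":0.8,"wx":-0.004,"wy":0.039,"wz":0.005,"jaw":0.6},
  {"tx":0,"ty":1.6,"tz":0.7,"wx":-0.004,"wy":0.039,"wz":0.005,"jaw":0.6},
  {"tx":0,"ty":0,"tz":0,"wx":0,"wy":0,"wz":0,"jaw":0.6},
])

```text
t: 9.57
tool_pos: [0.4798, -0.0084, 0.1715]
tool_rot: [2.982, -0.059, 0.946]
contact_force: [-1.0, 0.7, -0.6]
opening: 0.0475
```

```bash
python3 - <<'E'
from h import *
im,ci=snap('pp1');enh('pp1c',im,(220,110,430,310),g=.6)
P=portframe(np.radians(-2));M=np.array([.515,-.0065,.1255])
plan(toolrot(P),M+.04*P[:,2],1)
E
```

```text
pos [ 0.4798 -0.0084  0.1715] [ 2.982  -0.0593  0.9463] F [-1.   0.7 -0.6] q [-0.245 -0.783  2.411  0.149  0.915  1.311] t 9.57 op 0.04747109455919272
dist 0.0185 ang 0.3 rows 1
t [ 0.14 -0.26  1.83] w [ 0.003 -0.005 -0.003]
```

View pics/pp1c.png

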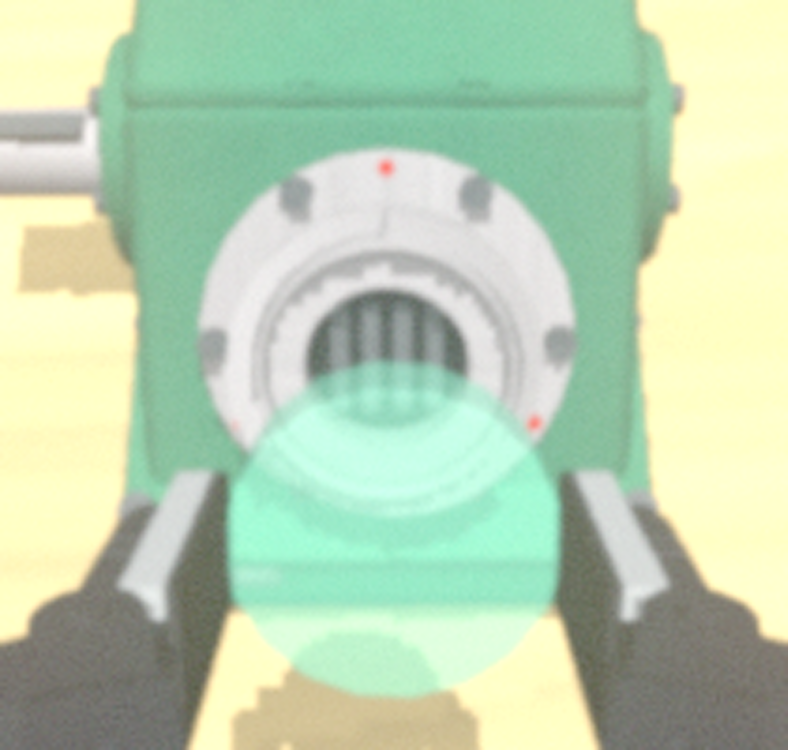

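```bash
cat >> h.py <<'E'
from scipy.optimize import least_squares
def fitport(im,ci,cx,cy,r0,r1,degs,dots,thr=75,rh=None):
    S=cv2.cvtColor(im,cv2.COLOR_RGB2HSV)[...,1].astype(np.float32);pts=[]
    for a in np.radians(degs):
        r=np.arange(r0,r1,.25);xs=(cx+r*np.cos(a)).astype(np.float32);ys=(cy+r*np.sin(a)).astype(np.float32)
        s=cv2.remap(S,xs[None],ys[None],cv2.INTER_LINEAR)[0]
        k=[i for i in np.where(s>thr)[0] if (s[i:i+8]>thr).all()]
        if k: pts.append((xs[k[0]],ys[k[0]]))
    def res(x):
        C=x[:3];P=portframe(x[3]);e=[np.linalg.norm(onpl(ci,*u,C,P[:,2])-C)-.047 for u in pts];f=[]
        for k,u in enumerate(dots):
            if u is None: continue
            q=P[:,:2].T@(onpl(ci,*u,C,P[:,2])-C);th=np.radians([0,-120,120][k]);f+=list(q-.042*np.array([np.cos(th),np.sin(th)]))
        return np.r_[e,np.array(f)*3]
    r=least_squares(res,[.53,-.01,.1,-.03],loss='soft_l1',f_scale=.001);x=r.x;P=portframe(x[3])
    M=x[:3]+.03*P[:,2];print(len(pts),'mouth',M.round(4),'yaw',np.degrees(x[3]).round(2),'rms',np.sqrt(np.mean(r.fun**2)).round(5));return M,P
E
python3 - <<'E'
from h import *
im,ci=load('pp1')
c=im[110:310,220:430].astype(int);m=((c[...,0]-np.maximum(c[...,1],c[...,2]))>40).astype(np.uint8)
n,l,s,cc=cv2.connectedComponentsWithStats(m);
for i in range(1,n):print(cc[i]+[220,110],s[i,4])
rv=Ro.from_rotvec([2.982,-.0593,.9463]);p=np.array([.4798,-.0084,.1715])
for thr in(60,75,90):
    M,P=fitport(im,ci,220+388/3.75,110+335/3.75,42,62,np.arange(-180,1,4),[(220+386/3.75,110+168/3.75),(220+535/3.75,110+423/3.75),None],thr)
    print('mouth in tool mm',(rv.inv().apply(M-p)*1000).round(1))
    print('ang tool vs port',np.degrees((rv.inv()*toolrot(P)).as_rotvec()).round(2))
print('M proj',proj(ci,M))
E
```

```text
[322.5        154.22222222] 18
[362.28571429 222.5       ] 14
46 mouth [ 0.5141 -0.0106  0.1225] yaw -2.34 rms 0.00107
mouth in tool mm [-0.1  0.8 59.9]
ang tool vs port [-0.01 -0.21  0.06]
46 mouth [ 0.5136 -0.0106  0.1239] yaw -2.19 rms 0.00101
mouth in tool mm [ 0.2  0.9 58.4]
ang tool vs port [ 0.07 -0.21 -0.06]
46 mouth [ 0.5131 -0.0107  0.1253] yaw -2.06 rms 0.00099
mouth in tool mm [ 0.6  0.9 57. ]
ang tool vs port [ 0.15 -0.21 -0.17]
M proj (np.float64(322.8402101809144), np.float64(210.85575645044167))
```

send_rows([
  {"tx":0.02,"ty":-0.08,"tz":1.7,"wx":0,"wy":-0.002,"wz":0,"jaw":0.6},
  {"tx":0,"ty":-0.08,"tz":1.7,"wx":0,"wy":-0.002,"wz":0,"jaw":0.6},
  {"tx":0,"ty":0,"tz":0,"wx":0,"wy":0,"wz":0,"jaw":0.6},
])

```text
t: 10.0
tool_pos: [0.5018, -0.0051, 0.1472]
tool_rot: [2.984, -0.053, 0.945]
contact_force: [0.1, 0.3, -0.8]
opening: 0.0482
```

```bash
python3 - <<'E'
from h import *
im,ci=snap('pp2');enh('pp2c',im,(220,110,430,310),g=.6)
o=ctrl.get_obs();rv=Ro.from_rotvec(o['tool_rot']);P=portframe(np.radians(-2.2));print('ang',np.degrees((rv.inv()*toolrot(P)).as_rotvec()).round(2))
M=np.array([.5136,-.0106,.1239]);print((rv.inv().apply(M-o['tool_pos'])*1000).round(1))
E
```

```text
pos [ 0.5018 -0.0051  0.1472] [ 2.984  -0.0533  0.9449] F [ 0.1  0.3 -0.8] q [-0.221 -0.663  2.388  0.146  0.817  1.319] t 10.0 op 0.04819507355589552
ang [-0.05 -0.25  0.14]
[-4.5  5.  26.6]
```

View pics/pp2c.png

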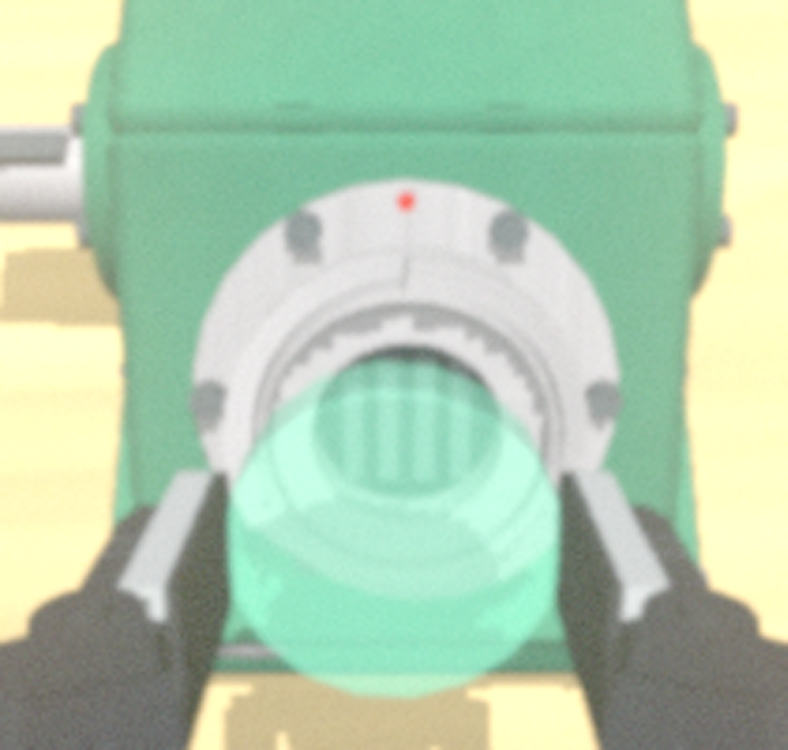

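```bash
python3 - <<'E'
from h import *
im,ci=load('pp2')
rv=Ro.from_rotvec([2.984,-.0533,.9449]);p=np.array([.5018,-.0051,.1472])
for thr in(65,85):
    M,P=fitport(im,ci,220+407/3.75,110+390/3.75,48,68,np.arange(-175,-4,4),[(220+406/3.75,110+201.5/3.75),None,None],thr)
    print('mouth in tool mm',(rv.inv().apply(M-p)*1000).round(1))
    # rim circles
    print([np.round((np.array(proj(ci,M+r*(P[:,0]*np.cos(t)+P[:,1]*np.sin(t))))-[220,110])*3.75) for r in(.027,.029) for t in(np.pi/2,0,-np.pi/2)])
E
```

```text
43 mouth [ 0.516  -0.0104  0.12  ] yaw -2.44 rms 0.00103
mouth in tool mm [-3.9  4.8 30.5]
[array([264., 441.]), array([407., 305.]), array([546., 443.]), array([253., 441.]), array([407., 294.]), array([557., 443.])]
43 mouth [ 0.5149 -0.0104  0.1224] yaw -2.45 rms 0.00102
mouth in tool mm [-3.4  4.8 27.9]
[array([262., 443.]), array([407., 305.]), array([548., 446.]), array([251., 443.]), array([407., 294.]), array([559., 446.])]
```

send_rows([
  {"tx":-0.35,"ty":0.23,"tz":0.4,"wx":0,"wy":-0.002,"wz":0,"jaw":0.6},
  {"tx":0,"ty":0,"tz":0.4,"wx":0,"wy":-0.002,"wz":0,"jaw":0.6},
  {"tx":0,"ty":0,"tz":0.4,"wx":0,"wy":0,"wz":0,"jaw":0.6},
  {"tx":0,"ty":0,"tz":0,"wx":0,"wy":0,"wz":0,"jaw":0.6},
])

```text
t: 10.55
tool_pos: [0.5069, -0.0074, 0.138]
tool_rot: [2.983, -0.052, 0.946]
contact_force: [-0.1, -0.0, -0.3]
opening: 0.0478
```

```bash
python3 - <<'E'
from h import *
im,ci=snap('pp3');enh('pp3c',im,(220,110,430,310),g=.6)
o=ctrl.get_obs();rv=Ro.from_rotvec(o['tool_rot']);P=portframe(np.radians(-2.2));print('ang',np.degrees((rv.inv()*toolrot(P)).as_rotvec()).round(2))
M=np.array([.5155,-.0104,.1213]);print((rv.inv().apply(M-o['tool_pos'])*1000).round(1))
E
```

```text
pos [ 0.5069 -0.0074  0.138 ] [ 2.9833 -0.0516  0.9456] F [-0.1 -0.  -0.3] q [-0.225 -0.631  2.386  0.153  0.787  1.306] t 10.55 op 0.04775499809394372
ang [-0.06 -0.2   0.2 ]
[-2.7  2.6 18.8]
```

View pics/pp3c.png

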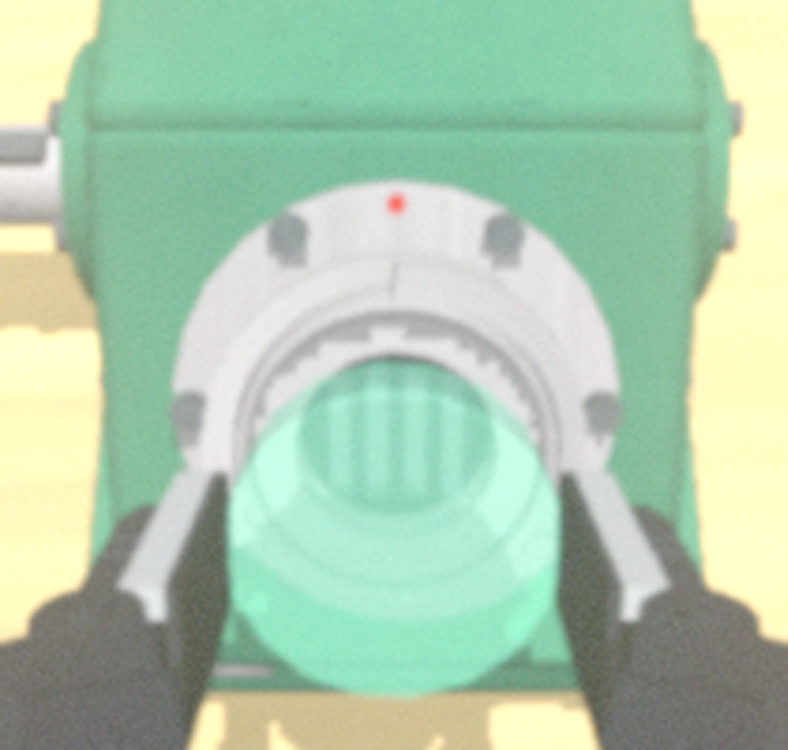

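```bash
python3 - <<'E'
from h import *
im,ci=load('pp3')
rv=Ro.from_rotvec([2.9833,-.0516,.9456]);p=np.array([.5069,-.0074,.138])
for thr in(65,85):
    M,P=fitport(im,ci,220+397/3.75,110+400/3.75,50,70,np.arange(-175,-4,4),[(220+397/3.75,110+203.5/3.75),None,None],thr)
    print('mouth in tool mm',(rv.inv().apply(M-p)*1000).round(1))
    print([np.round((np.array(proj(ci,M+r*(P[:,0]*np.cos(t)+P[:,1]*np.sin(t))))-[220,110])*3.75) for r in(.027,.029) for t in(np.pi/2,0,-np.pi/2,np.pi)])
# expected glass outlines in tool frame
for z in(-.019,-.004):print('glass',z,[np.round((np.array(proj(ci,p+rv.apply([.025*np.cos(t),.0025+.025*np.sin(t),z])))-[220,110])*3.75) for t in(-np.pi/2,0,np.pi/2,np.pi)])
E
```

```text
43 mouth [ 0.5159 -0.0103  0.1201] yaw -2.82 rms 0.00102
mouth in tool mm [-2.9  2.6 19.9]
[array([244., 456.]), array([395., 313.]), array([542., 460.]), array([391., 592.]), array([233., 455.]), array([395., 302.]), array([553., 460.]), array([391., 601.])]
43 mouth [ 0.5152 -0.0103  0.1219] yaw -2.76 rms 0.00102
mouth in tool mm [-2.4  2.6 17.9]
[array([243., 458.]), array([395., 313.]), array([544., 462.]), array([391., 595.]), array([232., 457.]), array([396., 302.]), array([555., 462.]), array([391., 605.])]
glass -0.019 [array([220., 540.]), array([393., 375.]), array([566., 540.]), array([393., 690.])]
glass -0.004 [array([235., 497.]), array([393., 345.]), array([551., 498.]), array([393., 637.])]
```

send_rows([
  {"tx":-0.2,"ty":0,"tz":0.3,"wx":0,"wy":-0.003,"wz":0,"jaw":0.6},
  {"tx":-0.15,"ty":0,"tz":0.3,"wx":0,"wy":0,"wz":0,"jaw":0.6},
  {"tx":-0.1,"ty":0,"tz":0.3,"wx":0,"wy":0,"wz":0,"jaw":0.6},
  {"tx":0,"ty":0,"tz":0,"wx":0,"wy":0,"wz":0,"jaw":0.6},
])

```text
t: 11.1
tool_pos: [0.5085, -0.0076, 0.1276]
tool_rot: [2.985, -0.052, 0.941]
contact_force: [0.2, -0.3, -0.5]
opening: 0.0477
```

```bash
python3 - <<'E'
from h import *
im,ci=snap('pp4');enh('pp4c',im,(220,110,430,310),g=.6)
o=ctrl.get_obs();rv=Ro.from_rotvec(o['tool_rot']);P=portframe(np.radians(-2.4));print('ang',np.degrees((rv.inv()*toolrot(P)).as_rotvec()).round(2))
M=np.array([.5155,-.0104,.1213]);print((rv.inv().apply(M-o['tool_pos'])*1000).round(1))
E
```

```text
pos [ 0.5085 -0.0076  0.1276] [ 2.9846 -0.052   0.9413] F [ 0.2 -0.3 -0.5] q [-0.223 -0.608  2.389  0.155  0.763  1.303] t 11.1 op 0.047716356165728994
ang [-0.16 -0.03  0.35]
[2.  2.6 9.4]
```

View pics/pp4c.png

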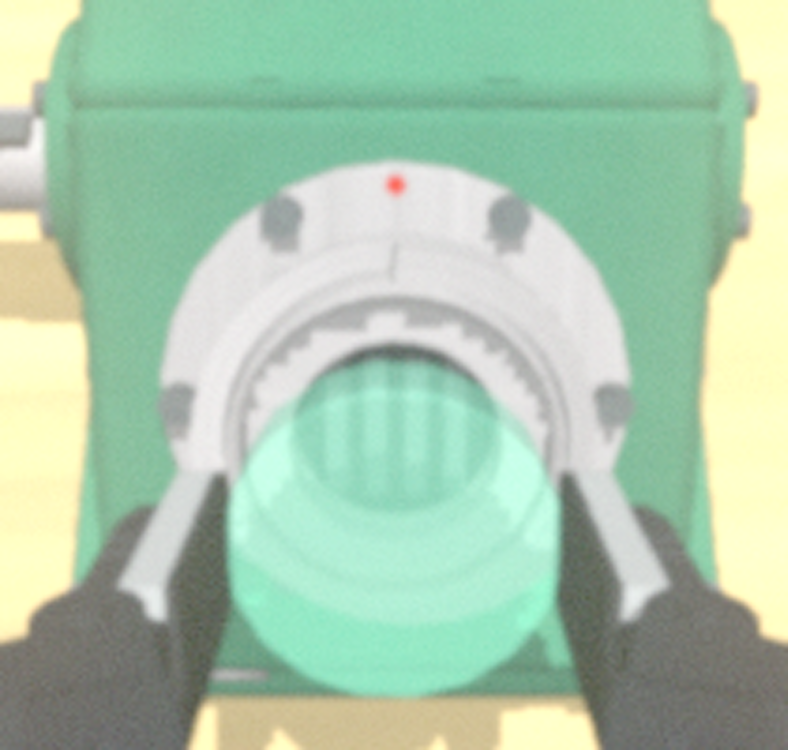

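```bash
python3 - <<'E'
from h import *
im,ci=load('pp4')
rv=Ro.from_rotvec([2.9846,-.052,.9413]);p=np.array([.5085,-.0076,.1276])
for thr in(65,85):
    M,P=fitport(im,ci,220+396/3.75,110+390/3.75,53,74,np.arange(-172,-7,4),[(220+396/3.75,110+185/3.75),None,None],thr)
    print('mouth in tool mm',(rv.inv().apply(M-p)*1000).round(1))
    print([np.round((np.array(proj(ci,M+r*(P[:,0]*np.cos(t)+P[:,1]*np.sin(t))))-[220,110])*3.75) for r in(.027,.029) for t in(np.pi/2,0,-np.pi/2,np.pi)])
x0,y0=270,170
enh('pp4d',im,(x0,y0,x0+110,y0+110),7,.8)
E
```

```text
42 mouth [ 0.516  -0.0104  0.1196] yaw -2.56 rms 0.00126
mouth in tool mm [ 1.7  2.5 10.9]
[array([236., 451.]), array([395., 299.]), array([550., 454.]), array([392., 594.]), array([224., 451.]), array([395., 287.]), array([562., 455.]), array([392., 604.])]
42 mouth [ 0.5153 -0.0103  0.1213] yaw -2.58 rms 0.00126
mouth in tool mm [2.  2.5 9.1]
[array([234., 453.]), array([395., 300.]), array([552., 456.]), array([391., 597.]), array([222., 453.]), array([395., 288.]), array([564., 456.]), array([391., 607.])]
```

View pics/pp4d.png

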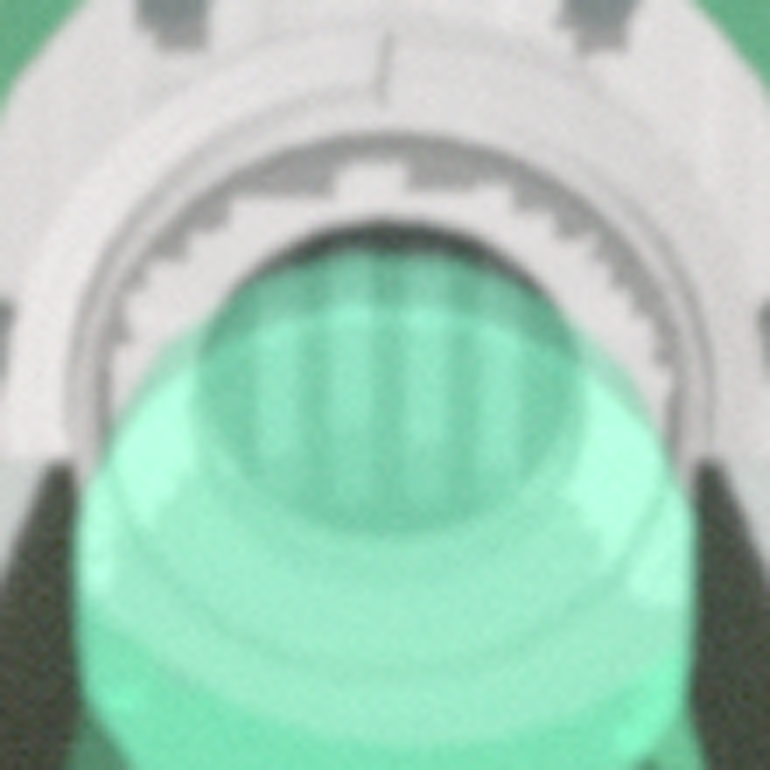

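send_rows([
  {"tx":0.15,"ty":0,"tz":0.3,"wx":0,"wy":0,"wz":0.004,"jaw":0.6},
  {"tx":0.02,"ty":0,"tz":0.3,"wx":0,"wy":0,"wz":0,"jaw":0.6},
  {"tx":0,"ty":0,"tz":0.2,"wx":0,"wy":0,"wz":0,"jaw":0.6},
  {"tx":0,"ty":0,"tz":0,"wx":0,"wy":0,"wz":0,"jaw":0.6},
])

```text
t: 11.65
tool_pos: [0.5152, -0.0079, 0.1222]
tool_rot: [2.985, -0.058, 0.943]
contact_force: [-0.9, 0.1, -0.7]
opening: 0.0474
```

```bash
cat >> h.py <<'E'
M0=np.array([.5156,-.0104,.1208]);P0=portframe(np.radians(-2.4))
def rel():
    o=ctrl.get_obs();rv=Ro.from_rotvec(o['tool_rot']);print('ang',np.degrees((rv.inv()*toolrot(P0)).as_rotvec()).round(2),'mouth in tool',(rv.inv().apply(M0-o['tool_pos'])*1000).round(1),'F in tool',rv.inv().apply(o['contact_force']).round(1),'tq',rv.inv().apply(o['wrist_torque']).round(2),'q6',o['q'][5].round(3),'op',o['opening'].round(4),'t',round(o['t'],2))
E
python3 - <<'E'
from h import *
im,ci=snap('pp5');enh('pp5d',im,(270,170,380,280),7,.8)
rel()
E
```

```text
pos [ 0.5152 -0.0079  0.1222] [ 2.9852 -0.0583  0.9428] F [-0.9  0.1 -0.7] q [-0.22  -0.573  2.379  0.156  0.738  1.307] t 11.65 op 0.04736995963315965Traceback (most recent call last):
  File "<stdin>", line 3, in <module>
  File "h.py", line 58, in rel
    o=ctrl.get_obs();rv=Ro.from_rotvec(o['tool_rot']);print('ang',np.degrees((rv.inv()*toolrot(P0)).as_rotvec()).round(2),'mouth in tool',(rv.inv().apply(M0-o['tool_pos'])*1000).round(1),'F in tool',rv.inv().apply(o['contact_force']).round(1),'tq',rv.inv().apply(o['wrist_torque']).round(2),'q6',o['q'][5].round(3),'op',o['opening'].round(4),'t',round(o['t'],2))
                                                                                                                                                                                                                                                                                                                                ^^^^^^^^^^^^^^^^^^
AttributeError: 'float' object has no attribute 'round'
```

View pics/pp5d.png

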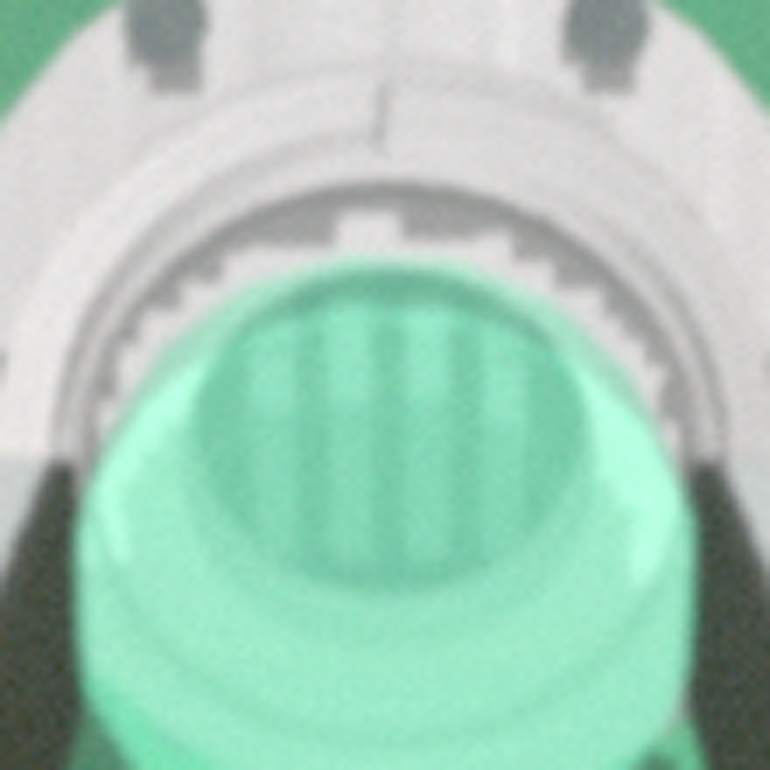

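```bash
sed -i "s/o\['opening'\].round(4)/round(float(o['opening']),4)/" h.py; python3 - <<'E'
from h import *
rel()
im,ci=load('pp5');o=ctrl.get_obs();rv=Ro.from_rotvec(o['tool_rot']);p=o['tool_pos']
for u in((270+390/7,170+185/7),(270+385/7,170+745/7)):
    X=onpl(ci,*u,M0,P0[:,2]);print('recess edge in port mm',(P0.T@(X-M0)*1000).round(1))
for z in(-.019,-.004):print('glass',z,[np.round((np.array(proj(ci,p+rv.apply([.025*np.cos(t),.0025+.025*np.sin(t),z])))-[270,170])*7) for t in(-np.pi/2,0,np.pi/2,np.pi)])
E
```

```text
ang [-0.16 -0.07  0.11] mouth in tool [-0.4  2.5  1.5] F in tool [-0.2  0.4  0.5] tq [ 0.03 -0.36  0.03] q6 1.307 op 0.0478 t 11.7
recess edge in port mm [27.3 -0.4  0. ]
recess edge in port mm [-25.4  -0.2   0. ]
glass -0.019 [array([ 60., 587.]), array([384., 279.]), array([707., 588.]), array([383., 869.])]
glass -0.004 [array([ 88., 508.]), array([384., 224.]), array([679., 509.]), array([383., 769.])]
```

```bash
python3 - <<'E'
from h import *
im,ci=load('gl10');p=np.array([.4334,.1983,.0019]);rv=Ro.from_rotvec([3.1379,-.0052,.0066])
for nm,u,z in(('top+x',(325,150+238/3.75),.021),('top-x',(325,150+549/3.75),.021),('top-y',(220+226/3.75,254),.021),('top+y',(220+562/3.75,254),.021),('bot+x',(325,150+211/3.75),.006)):
    print(nm,(rv.inv().apply(onz(ci,*u,z)-p)*1000).round(1))
E
```

```text
top+x [ 23.    2.7 -19. ]
top-x [-26.5   2.8 -19.2]
top-y [ -0.  -21.4 -19.2]
top+y [ -0.1  27.  -19. ]
bot+x [22.4  2.7 -4. ]
```

```bash
python3 - <<'E'
from h import *
im,ci=load('pp5')
for h in(0,.003,.0055,.008):
    X=onpl(ci,270+385/7,170+258/7,M0+h*P0[:,2],P0[:,2]);print(h,(P0.T@(X-M0)*1000).round(1))
for h in(-.006,):
    for y in(282,590):
        X=onpl(ci,270+385/7,170+y/7,M0+h*P0[:,2],P0[:,2]);print('bore',(P0.T@(X-M0)*1000).round(1))
E
```

```text
0 [20.9 -0.   0. ]
0.003 [21.8 -0.   3. ]
0.0055 [22.6 -0.   5.5]
0.008 [23.3 -0.   8. ]
bore [16.9 -0.  -6. ]
bore [-12.8  -0.2  -6. ]
```

send_rows([
  {"tx":0.25,"ty":0,"tz":0.1,"wx":0,"wy":0,"wz":0,"jaw":0.6},
  {"tx":0,"ty":0,"tz":0,"wx":0,"wy":0,"wz":0,"jaw":0.6},
])

```text
t: 11.95
tool_pos: [0.5181, -0.008, 0.1231]
tool_rot: [2.985, -0.058, 0.944]
contact_force: [0.1, 0.6, -0.5]
opening: 0.0476
```

```bash
python3 - <<'E'
from h import *
rel();im,ci=snap('pp6');enh('pp6d',im,(270,170,380,280),7,.8)
E
```

```text
ang [-0.16 -0.09  0.11] mouth in tool [-3.3  2.5  0.5] F in tool [-0.2 -0.7  0.5] tq [-0.05 -0.32 -0.03] q6 1.308 op 0.0476 t 11.95
pos [ 0.5181 -0.008   0.1231] [ 2.9848 -0.0583  0.9436] F [ 0.1  0.6 -0.5] q [-0.218 -0.564  2.372  0.155  0.735  1.308] t 11.95 op 0.04764154597174464
```

View pics/pp6d.png

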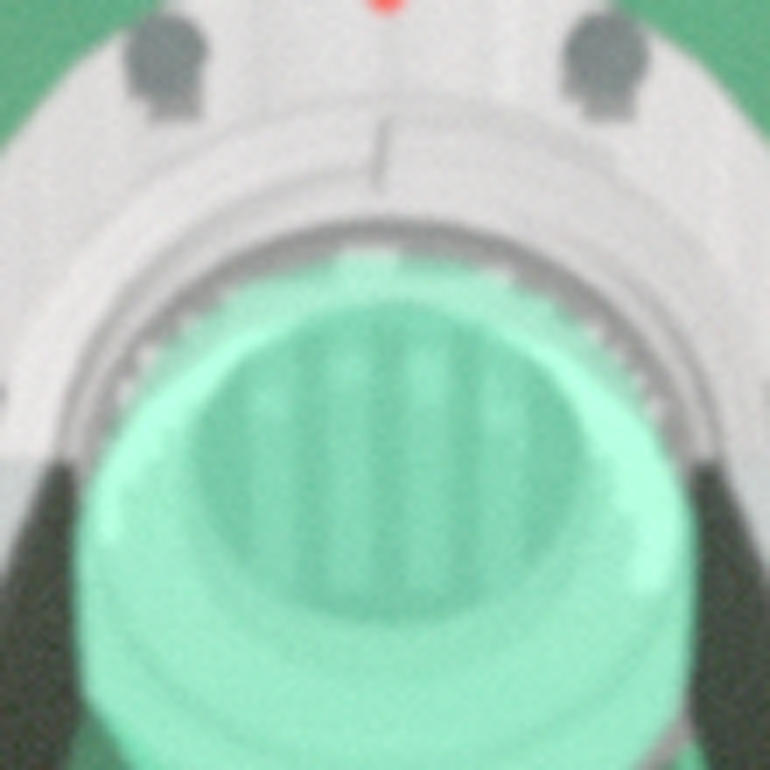

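send_rows([
  {"tx":-0.03,"ty":0,"tz":0.2,"wx":0,"wy":0,"wz":0,"jaw":0.6},
  {"tx":0,"ty":0,"tz":0.2,"wx":0,"wy":0,"wz":0,"jaw":0.6},
  {"tx":0,"ty":0,"tz":0,"wx":0,"wy":0,"wz":0,"jaw":0.6},
])

```text
t: 12.38
tool_pos: [0.5201, -0.008, 0.1193]
tool_rot: [2.985, -0.058, 0.943]
contact_force: [1.0, 0.2, -0.9]
opening: 0.048
```

```bash
python3 - <<'E'
from h import *
rel();im,ci=snap('pp7');enh('pp7d',im,(270,170,380,280),7,.8)
E
```

```text
ang [-0.16 -0.08  0.11] mouth in tool [-2.8  2.5 -3.8] F in tool [ 0.3 -0.2  1.3] tq [-0.02 -0.39  0.01] q6 1.307 op 0.048 t 12.38
pos [ 0.5201 -0.008   0.1193] [ 2.9849 -0.0583  0.9434] F [ 1.   0.2 -0.9] q [-0.217 -0.55   2.37   0.156  0.723  1.307] t 12.38 op 0.04797815867231075
```

View pics/pp7d.png

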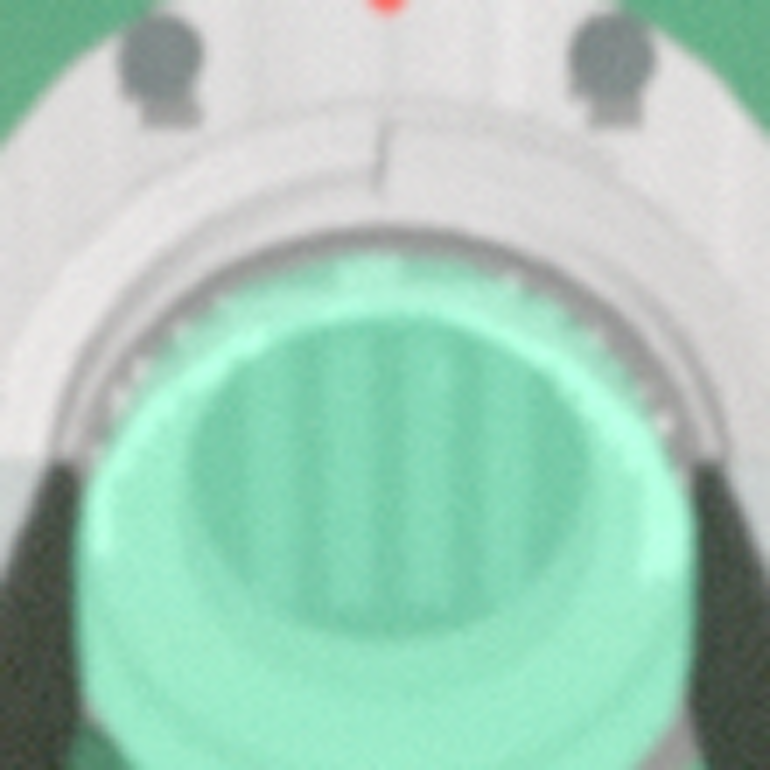

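send_rows([
  {"tx":0,"ty":0,"tz":0.2,"wx":0,"wy":0,"wz":0,"jaw":0.6},
  {"tx":0,"ty":0,"tz":0.15,"wx":0,"wy":0,"wz":0,"jaw":0.6},
  {"tx":0,"ty":0,"tz":0,"wx":0,"wy":0,"wz":0,"jaw":0.6},
])

```text
t: 12.8
tool_pos: [0.5223, -0.0081, 0.1163]
tool_rot: [2.985, -0.058, 0.943]
contact_force: [-0.2, -0.1, -0.7]
opening: 0.0477
```

```bash
python3 - <<'E'
from h import *
rel()
E
```

```text
ang [-0.16 -0.08  0.12] mouth in tool [-2.8  2.5 -7.5] F in tool [-0.5  0.1  0.5] tq [-0.04 -0.32  0.07] q6 1.306 op 0.0477 t 12.8
```

send_rows([
  {"tx":0,"ty":0,"tz":0.12,"wx":0,"wy":0,"wz":0,"jaw":0.6},
  {"tx":0,"ty":0,"tz":0.12,"wx":0,"wy":0,"wz":0,"jaw":0.6},
])

```text
t: 13.05
tool_pos: [0.5237, -0.0082, 0.1143]
tool_rot: [2.985, -0.058, 0.944]
contact_force: [-0.2, 0.5, -1.3]
opening: 0.0477
```

```bash
python3 - <<'E'
from h import *
rel();im,ci=snap('pp8');enh('pp8d',im,(270,170,380,280),7,.8)
E
```

```text
ang [-0.15 -0.09  0.11] mouth in tool [-2.8  2.5 -9.9] F in tool [-0.9 -0.5  0.9] tq [-0.06 -0.37  0.03] q6 1.306 op 0.0477 t 13.05
pos [ 0.5237 -0.0082  0.1143] [ 2.9848 -0.0583  0.9437] F [-0.2  0.5 -1.3] q [-0.215 -0.528  2.366  0.158  0.705  1.306] t 13.05 op 0.04771256021561093
```

View pics/pp8d.png

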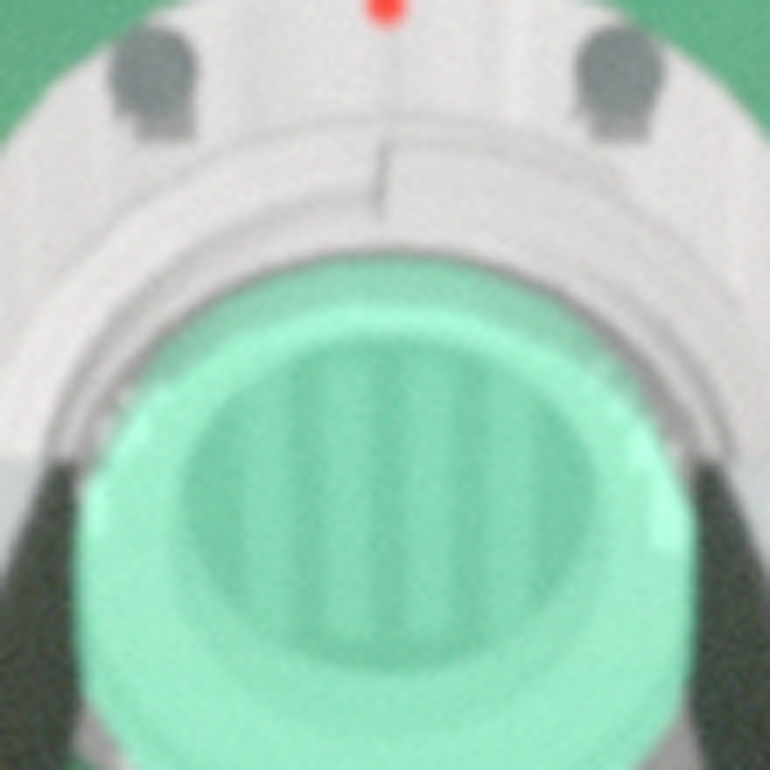

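```bash
python3 - <<'E'
from h import *
def tri(vs):
    A=[];b=[]
    for n,u in vs:
        o,d=ray(load(n)[1],*u);d=d/np.linalg.norm(d);Q=np.eye(3)-np.outer(d,d);A.append(Q);b.append(Q@o)
    X=np.linalg.lstsq(np.vstack(A),np.hstack(b),rcond=None)[0]
    return X.round(4),(P0.T@(X-M0)*1000).round(1),[(np.array(proj(load(n)[1],X))-u).round(1) for n,u in vs]
print('dot',tri([('port1',(315,152.5)),('pp1',(322.9,154.5)),('pp3',(220+397/3.75,110+203.5/3.75)),('pp4',(325.6,159.3)),('pp8',(325.3,171.1))]))
print('rec',tri([('pp4',(325.7,189)),('pp5',(325.7,196.4)),('pp6',(325.7,202.1)),('pp8',(325.7,205.9))]))
print('bolthole',tri([('pp1',(220+297/3.75,110+190/3.75)),('pp4',(220+280/3.75,110+215/3.75)),('pp5',(270+163/7,170+30/7)),('pp8',(270+153/7,170+70/7))]))
E
```

```text
dot (array([ 0.5565, -0.0121,  0.1407]), array([44.9,  0. , -7.1]), [array([0.8, 0.2]), array([-0.4, -0.8]), array([-0.4,  0.2]), array([-0.2, -0.3]), array([-0.3,  0.9])])
rec (array([ 0.5366, -0.0117,  0.1399]), array([28.2, -0.4,  3.6]), [array([0.2, 0.1]), array([-0.1, -0. ]), array([-0.1, -0.4]), array([-0. ,  0.3])])
bolthole (array([0.5572, 0.0079, 0.1288]), array([ 38. ,  20. , -16.8]), [array([-0.2,  0.1]), array([0.4, 0.2]), array([ 0.2, -1. ]), array([-0.3,  0.7])])
```

send_rows([
  {"tx":-0.04,"ty":0,"tz":0.12,"wx":0,"wy":0,"wz":0,"jaw":0.6},
  {"tx":-0.04,"ty":0,"tz":0.12,"wx":0,"wy":0,"wz":0,"jaw":0.6},
])

```text
t: 13.35
tool_pos: [0.5245, -0.0082, 0.1124]
tool_rot: [2.985, -0.057, 0.943]
contact_force: [-18.7, 0.8, 15.1]
opening: 0.0478
```

```bash
python3 - <<'E'
from h import *
rel();im,ci=snap('pp9');enh('pp9d',im,(270,170,380,280),7,.8)
E
```

```text
ang [-0.16 -0.04  0.15] mouth in tool [ -2.4   2.5 -11.9] F in tool [ -6.6  -0.1 -23.1] tq [-0.2  -1.42  0.04] q6 1.304 op 0.0478 t 13.35
pos [ 0.5245 -0.0082  0.1124] [ 2.9851 -0.0574  0.9425] F [-18.7   0.8  15.1] q [-0.215 -0.522  2.365  0.158  0.701  1.304] t 13.35 op 0.04776173063583702
```

View pics/pp9d.png

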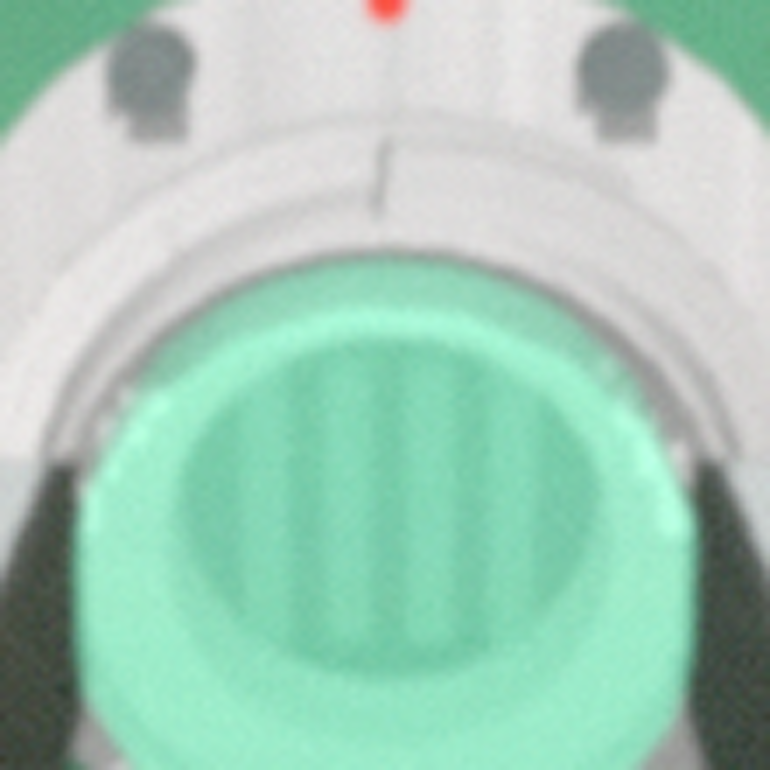

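send_rows([
  {"tx":-0.02,"ty":0,"tz":-0.03,"wx":0,"wy":0,"wz":0,"jaw":0.6},
  {"tx":0,"ty":0,"tz":0,"wx":0,"wy":0,"wz":0,"jaw":0.6},
])

```text
t: 13.65
tool_pos: [0.5242, -0.0082, 0.1128]
tool_rot: [2.985, -0.057, 0.942]
contact_force: [0.3, 0.2, -1.8]
opening: 0.0477
```

```bash
python3 - <<'E'
from h import *
rel()
E
```

```text
ang [-0.16 -0.05  0.16] mouth in tool [ -2.4   2.5 -11.4] F in tool [-0.8 -0.2  1.7] tq [-0.04 -0.35  0.06] q6 1.304 op 0.0477 t 13.65
```

send_rows([
  {"tx":0.2,"ty":0,"tz":0,"wx":0,"wy":0,"wz":0,"jaw":0.6},
  {"tx":0,"ty":0,"tz":0,"wx":0,"wy":0,"wz":0,"jaw":0.6},
])

```text
t: 13.9
tool_pos: [0.5247, -0.0082, 0.1128]
tool_rot: [2.987, -0.056, 0.936]
contact_force: [-4.4, 0.2, 3.0]
opening: 0.0477
```

```bash
python3 - <<'E'
from h import *
rel()
E
```

```text
ang [-0.17  0.2   0.2 ] mouth in tool [ -2.8   2.6 -11.7] F in tool [-1.9 -0.  -5. ] tq [-0.11 -0.43 -0.  ] q6 1.306 op 0.0477 t 13.9
```

send_rows([
  {"tx":-0.2,"ty":0,"tz":-0.02,"wx":0,"wy":0.003,"wz":0,"jaw":0.6},
  {"tx":0,"ty":0,"tz":0.08,"wx":0,"wy":0,"wz":0,"jaw":0.6},
  {"tx":0,"ty":0,"tz":0.06,"wx":0,"wy":0,"wz":0,"jaw":0.6},
])

```text
t: 14.28
tool_pos: [0.5232, -0.0081, 0.1115]
tool_rot: [2.987, -0.054, 0.937]
contact_force: [-15.7, 0.9, 11.2]
opening: 0.0481
```

```bash
python3 - <<'E'
from h import *
rel()
E
```

```text
ang [-0.18  0.17  0.26] mouth in tool [ -0.8   2.6 -11.9] F in tool [ -6.5  -0.3 -18.1] tq [-0.25 -1.28  0.09] q6 1.303 op 0.0481 t 14.28
```

send_rows([
  {"tx":0,"ty":0,"tz":-0.06,"wx":0,"wy":0,"wz":0,"jaw":0.6},
  {"tx":0,"ty":0,"tz":0,"wx":0,"wy":0,"wz":0,"jaw":0.43},
  {"tx":0,"ty":0,"tz":0,"wx":0,"wy":0,"wz":0,"jaw":0.38},
  {"tx":0,"ty":0,"tz":0,"wx":0,"wy":0,"wz":0,"jaw":0.25},
])

```text
t: 14.78
tool_pos: [0.5232, -0.0081, 0.1123]
tool_rot: [2.986, -0.055, 0.939]
contact_force: [0.7, -0.0, -0.1]
opening: 0.0641
```

```bash
python3 - <<'E'
from h import *
rel();im,ci=snap('rl1');enh('rl1c',im,(220,150,430,310),3.75,.8)
E
```

```text
ang [-0.17  0.08  0.25] mouth in tool [ -1.3   2.5 -11.3] F in tool [0.5 0.  0.5] tq [ 0.02 -0.26  0.  ] q6 1.303 op 0.0641 t 14.78
pos [ 0.5232 -0.0081  0.1123] [ 2.9859 -0.0547  0.9392] F [ 0.7 -0.  -0.1] q [-0.216 -0.525  2.367  0.158  0.704  1.303] t 14.78 op 0.06407494069709957
```

View pics/rl1c.png

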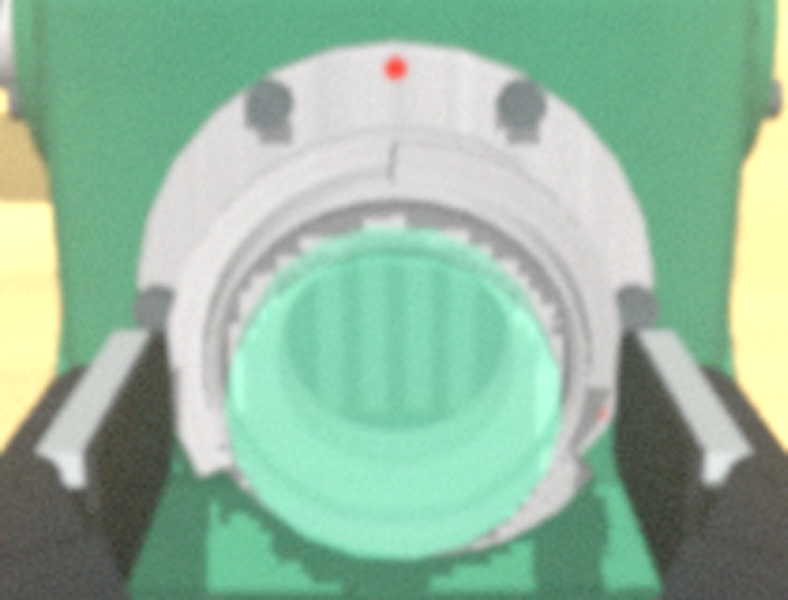

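send_rows([
  {"tx":0,"ty":0,"tz":-1,"wx":0,"wy":0,"wz":0,"jaw":0},
  {"tx":0,"ty":0,"tz":-3,"wx":0,"wy":0,"wz":0,"jaw":0},
  {"tx":0,"ty":0,"tz":-3,"wx":0,"wy":0,"wz":0,"jaw":0},
])

```text
t: 15.2
tool_pos: [0.4808, -0.0063, 0.1691]
tool_rot: [2.99, -0.055, 0.931]
contact_force: [0.9, 0.2, -0.4]
opening: 0.0855
```

```bash
python3 - <<'E'
from h import *
rel();im,ci=snap('rl2');enh('rl2c',im,(255,120,395,260),5.5,.8)
# next: nut pregrasp
R=toolrot(portframe(0,0))*Ro.from_euler('z',-28.8,degrees=True)
print(R.as_matrix().round(3));plan(R,np.array([.4164,-.2555,.13]))
E
```

```text
ang [-0.23  0.41  0.23] mouth in tool [ 1.4  2.9 59.6] F in tool [ 0.5 -0.2  0.9] tq [ 0.01 -0.3   0.03] q6 1.314 op 0.0855 t 15.2
pos [ 0.4808 -0.0063  0.1691] [ 2.9897 -0.0548  0.931 ] F [ 0.9  0.2 -0.4] q [-0.239 -0.768  2.404  0.146  0.917  1.314] t 15.2 op 0.08546796747156649
[[ 0.876  0.482  0.   ]
 [ 0.482 -0.876  0.   ]
 [ 0.     0.    -1.   ]]
dist 0.2611 ang 46.3 rows 5
t [-1.42  5.02  0.08] w [ 0.033 -0.119 -0.104]
t [-1.93  4.85  0.11] w [ 0.033 -0.119 -0.104]
t [-2.41  4.63  0.21] w [ 0.033 -0.119 -0.104]
t [-2.84  4.36  0.38] w [ 0.033 -0.119 -0.104]
t [-3.22  4.06  0.6 ] w [ 0.033 -0.119 -0.104]
```

View pics/rl2c.png

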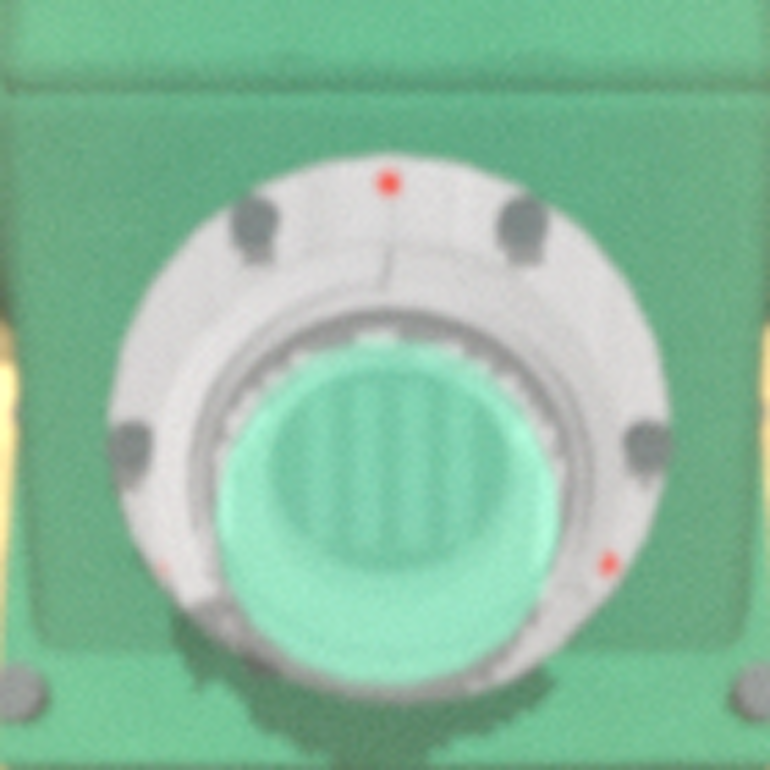

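```bash
python3 - <<'E'
from h import *
im,ci=load('rl2')
for h,cx in((.009,-.002),(-.006,-.002)):
    C=M0+P0[:,2]*h+P0[:,0]*cx
    print(h,[np.round((np.array(proj(ci,C+.025*(P0[:,0]*np.cos(t)+P0[:,1]*np.sin(t))))-[255,120])*5.5) for t in(0,np.pi/2,np.pi,-np.pi/2)])
E
```

```text
0.009 [array([387., 350.]), array([211., 521.]), array([385., 683.]), array([562., 523.])]
-0.006 [array([387., 328.]), array([222., 489.]), array([385., 642.]), array([551., 491.])]
```

send_rows([
  {"tx":-1.42,"ty":5.02,"tz":-0.5,"wx":0.033,"wy":-0.119,"wz":-0.104,"jaw":0},
  {"tx":-1.93,"ty":4.85,"tz":0.1,"wx":0.033,"wy":-0.119,"wz":-0.104,"jaw":0},
  {"tx":-2.41,"ty":4.63,"tz":0.2,"wx":0.033,"wy":-0.119,"wz":-0.104,"jaw":0},
  {"tx":-2.84,"ty":4.36,"tz":0.38,"wx":0.033,"wy":-0.119,"wz":-0.104,"jaw":0},
  {"tx":-3.2,"ty":4.06,"tz":0.6,"wx":0.033,"wy":-0.119,"wz":-0.104,"jaw":0},
])

```text
t: 15.88
tool_pos: [0.4156, -0.2587, 0.1402]
tool_rot: [3.028, 0.808, -0.001]
contact_force: [1.2, 0.6, 0.4]
opening: 0.0853
```

```bash
python3 - <<'E'
from h import *
im,ci=snap('nt1')
R=toolrot(portframe(0,0))*Ro.from_euler('z',-28.8,degrees=True);plan(R,np.array([.4164,-.2555,.13]))
enh('nt1c',im,(250,130,410,270),5,.8)
c=im[130:270,250:410];hsv=cv2.cvtColor(c,cv2.COLOR_RGB2HSV);m=cv2.inRange(hsv,(0,120,90),(12,255,255))|cv2.inRange(hsv,(172,100,90),(180,255,255))
n,l,s,cc=cv2.connectedComponentsWithStats(m)
for i in range(1,n):
    q=cc[i]+[250,130];print(q,s[i,4],onz(ci,*q,.027).round(4))
E
```

```text
pos [ 0.4156 -0.2587  0.1402] [ 3.0277e+00  8.0800e-01 -1.1000e-03] F [1.2 0.6 0.4] q [-0.706 -0.222  2.004 -0.005  1.353  0.344] t 15.88 op 0.08534941326640157
dist 0.011 ang 1.3 rows 1
t [ 0.46 -0.6   0.81] w [0.007 0.009 0.019]
[358. 194.] 1 [ 0.4329 -0.291   0.027 ]
```

View pics/nt1c.png

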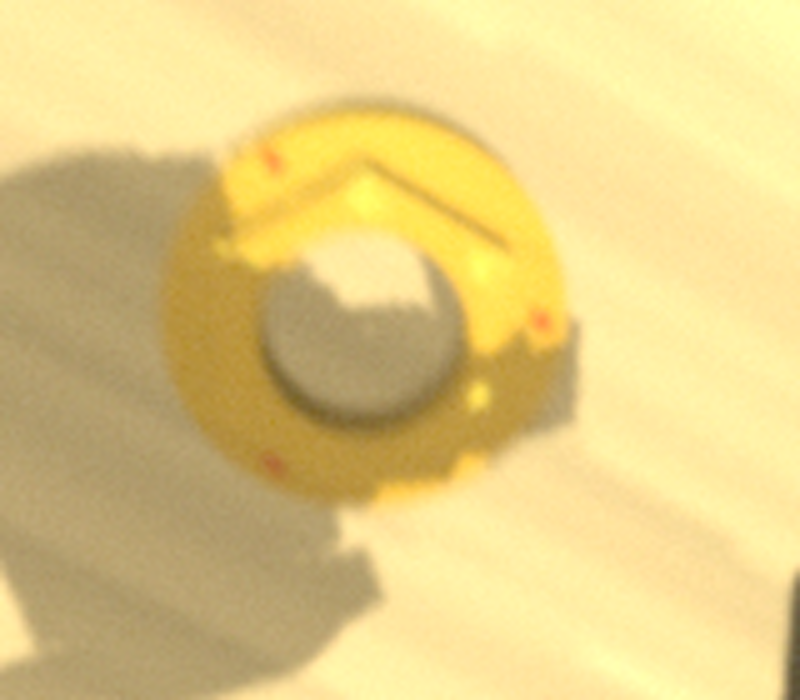

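```bash
python3 - <<'E'
from h import *
im,ci=load('nt1');o=ctrl.get_obs();rv=Ro.from_rotvec(o['tool_rot'])
D=np.array([onz(ci,*u,.027) for u in((304.4,162),(358.2,194.2),(304.8,222.8))]);C=D.mean(0);d=D-C
print(C.round(4),np.linalg.norm(d,axis=1).round(4),np.degrees(np.arctan2(d[:,1],d[:,0])).round(1))
print('in tool',(rv.inv().apply(C-o['tool_pos'])*1000).round(1))
E
```

```text
[ 0.4155 -0.2599  0.027 ] [0.0362 0.0358 0.036 ] [ 58.9 -61.1 179.4]
in tool [  2.5  -3.2 111.1]
```

send_rows([
  {"tx":0.15,"ty":-0.2,"tz":2.8,"wx":0,"wy":0,"wz":0.006,"jaw":0},
  {"tx":0.1,"ty":-0.2,"tz":2.8,"wx":0,"wy":0,"wz":0.006,"jaw":0},
  {"tx":0,"ty":0,"tz":2.8,"wx":0,"wy":0,"wz":0,"jaw":0},
  {"tx":0,"ty":0,"tz":0,"wx":0,"wy":0,"wz":0,"jaw":0},
])

```text
t: 16.42
tool_pos: [0.4165, -0.261, 0.0515]
tool_rot: [3.033, 0.783, -0.007]
contact_force: [0.6, 0.2, 0.6]
opening: 0.0854
```

```bash
python3 - <<'E'
from h import *
im,ci=snap('nt2')
enh('nt2c',im,(220,150,430,310),3.75,.7)
R=toolrot(portframe(0,0))*Ro.from_euler('z',-29.1,degrees=True);plan(R,np.array([.4155,-.258,.03]),1)
E
```

```text
pos [ 0.4165 -0.261   0.0515] [ 3.0329  0.7829 -0.0074] F [0.6 0.2 0.6] q [-0.706 -0.103  2.061 -0.01   1.179  0.364] t 16.43 op 0.0853992616173048
dist 0.0237 ang 0.7 rows 1
t [ 0.02 -0.46  2.32] w [ 0.011  0.006 -0.003]
```

View pics/nt2c.png

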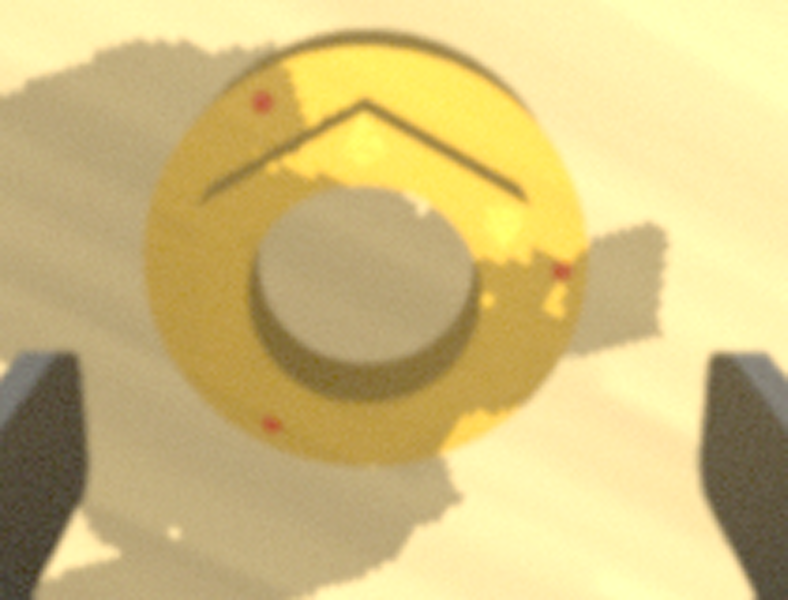

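```bash
python3 - <<'E'
from h import *
im,ci=load('nt2');o=ctrl.get_obs();rv=Ro.from_rotvec(o['tool_rot'])
D=np.array([onz(ci,*u,.027) for u in((289.9,177.2),(369.9,222.3),(292.3,263.3))]);C=D.mean(0);d=D-C
print(C.round(4),np.linalg.norm(d,axis=1).round(4),np.degrees(np.arctan2(d[:,1],d[:,0])).round(1))
print('in tool',(rv.inv().apply(C-o['tool_pos'])*1000).round(1), 'yaw',np.degrees(2*np.arctan2(o['tool_rot'][1],o['tool_rot'][0])))
E
```

```text
[ 0.4162 -0.2582  0.027 ] [0.0363 0.0363 0.0364] [ 58.6 -61.2 178.7]
in tool [ 0.7 -4.1 26.2] yaw 28.95553596430741
```

send_rows([
  {"tx":0.15,"ty":-0.5,"tz":0.6,"wx":0.01,"wy":0.005,"wz":0,"jaw":0},
  {"tx":0,"ty":0,"tz":0.8,"wx":0,"wy":0,"wz":0,"jaw":0},
  {"tx":0,"ty":0,"tz":0.8,"wx":0,"wy":0,"wz":0,"jaw":0},
  {"tx":0,"ty":0,"tz":0,"wx":0,"wy":0,"wz":0,"jaw":0},
])

```text
t: 16.98
tool_pos: [0.4188, -0.2581, 0.0338]
tool_rot: [3.036, 0.784, 0.006]
contact_force: [0.7, -0.6, -0.6]
opening: 0.0852
```

```bash
python3 - <<'E'
from h import *
im,ci=snap('nt3')
enh('nt3c',im,(220,150,430,310),3.75,.6)
R=toolrot(portframe(0,0))*Ro.from_euler('z',-28.8,degrees=True);plan(R,np.array([.4155,-.256,.015]),1)
E
```

```text
pos [ 0.4188 -0.2581  0.0338] [3.0359 0.7839 0.0064] F [ 0.7 -0.6 -0.6] q [-0.704 -0.077  2.07  -0.     1.141  0.362] t 16.98 op 0.08523304076689461
dist 0.0197 ang 0.5 rows 1
t [-0.2  -0.4   1.92] w [ 0.008 -0.003  0.003]
```

View pics/nt3c.png

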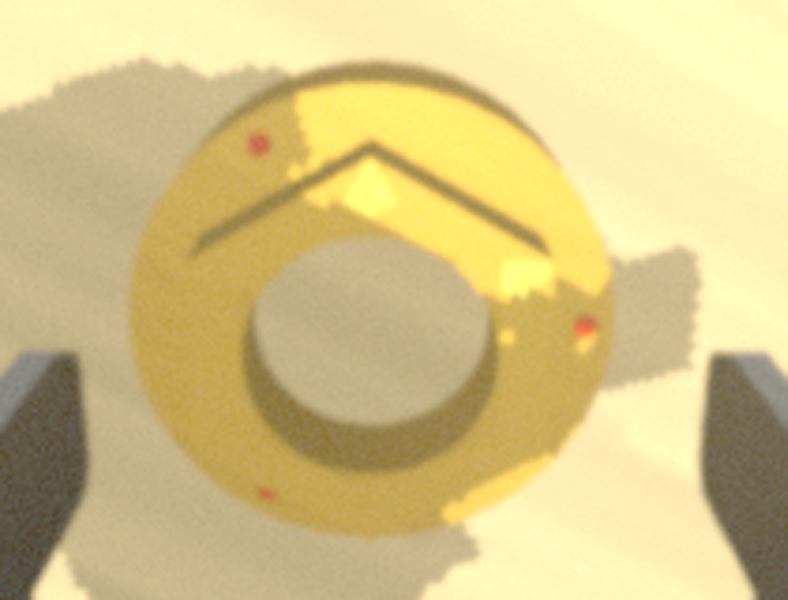

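```bash
python3 - <<'E'
from h import *
im,ci=load('nt3');o=ctrl.get_obs();rv=Ro.from_rotvec(o['tool_rot'])
D=np.array([onz(ci,220+a/3.75,150+b/3.75,.027) for a,b in((259,145),(585,326),(266,493))]);C=D.mean(0);d=D-C
print(C.round(4),np.linalg.norm(d,axis=1).round(4),np.degrees(np.arctan2(d[:,1],d[:,0])).round(1))
print('in tool',(rv.inv().apply(C-o['tool_pos'])*1000).round(1), 'yaw',np.degrees(2*np.arctan2(o['tool_rot'][1],o['tool_rot'][0])))
X=onz(ci,220+372/3.75,150+331/3.75,.041);print('hole',(rv.inv().apply(X-o['tool_pos'])*1000).round(1))
E
```

```text
[ 0.416 -0.258  0.027] [0.0361 0.0363 0.0367] [ 58.3 -60.8 178.5]
in tool [-2.5 -1.9  7.2] yaw 28.95591042877132
hole [ 2.8 -1.3 -6.8]
```

send_rows([
  {"tx":0,"ty":-0.38,"tz":0.4,"wx":0.006,"wy":0,"wz":0.003,"jaw":0},
  {"tx":0,"ty":0,"tz":0.5,"wx":0,"wy":0,"wz":0,"jaw":0},
  {"tx":0,"ty":0,"tz":0.4,"wx":0,"wy":0,"wz":0,"jaw":0},
  {"tx":0,"ty":0,"tz":0,"wx":0,"wy":0,"wz":0,"jaw":0},
])

```text
t: 17.52
tool_pos: [0.4174, -0.255, 0.0206]
tool_rot: [3.042, 0.78, 0.005]
contact_force: [-0.2, 0.2, 0.0]
opening: 0.0857
```

```bash
python3 - <<'E'
from h import *
im,ci=snap('nt4')
enh('nt4c',im,(220,150,430,310),3.75,.6)
E
```

```text
pos [ 0.4174 -0.255   0.0206] [3.0421 0.7803 0.0052] F [-0.2  0.2  0. ] q [-7.020e-01 -5.900e-02  2.079e+00  2.000e-03  1.119e+00  3.660e-01] t 17.52 op 0.08569067232800595
```

View pics/nt4c.png

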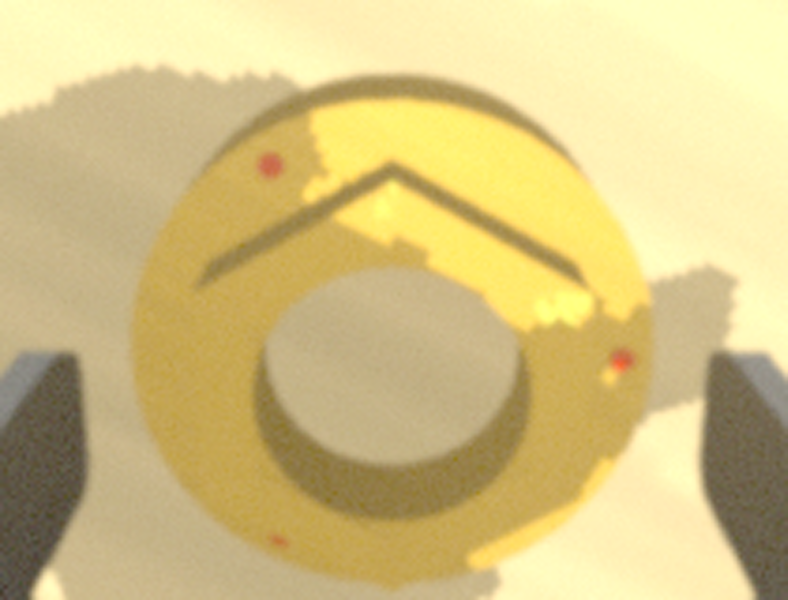

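send_rows([
  {"tx":0,"ty":0,"tz":0,"wx":0,"wy":0,"wz":0,"jaw":0.28},
  {"tx":0,"ty":0,"tz":0.2,"wx":0,"wy":0,"wz":0,"jaw":0.28},
  {"tx":0,"ty":0,"tz":0.2,"wx":0,"wy":0,"wz":0,"jaw":0.28},
])

```text
t: 17.95
tool_pos: [0.4179, -0.2555, 0.0171]
tool_rot: [3.041, 0.78, 0.007]
contact_force: [-0.3, -0.3, 0.9]
opening: 0.0615
```

send_rows([
  {"tx":0,"ty":0,"tz":0.2,"wx":0,"wy":0,"wz":0,"jaw":0.28},
  {"tx":0,"ty":0,"tz":0.1,"wx":0,"wy":0,"wz":0,"jaw":0.28},
])

```text
t: 18.2
tool_pos: [0.4179, -0.2555, 0.0138]
tool_rot: [3.041, 0.78, 0.006]
contact_force: [0.2, 0.2, 0.1]
opening: 0.0614
```

```bash
python3 - <<'E'
from h import *
im,ci=snap('nt5')
enh('nt5c',im,(220,150,430,310),3.75,.5)
E
```

```text
pos [ 0.4179 -0.2555  0.0138] [3.0411 0.78   0.0064] F [0.2 0.2 0.1] q [-7.020e-01 -4.700e-02  2.081e+00  2.000e-03  1.104e+00  3.660e-01] t 18.2 op 0.061426104762618325
```

View pics/nt5c.png

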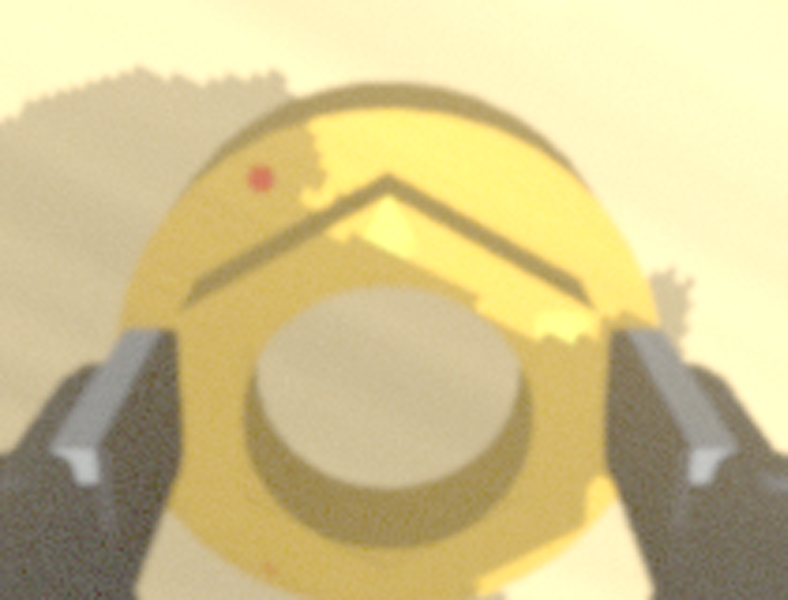

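send_rows([
  {"tx":0,"ty":0,"tz":0.2,"wx":0,"wy":0,"wz":0,"jaw":0.28},
  {"tx":0,"ty":0,"tz":0.15,"wx":0,"wy":0,"wz":0,"jaw":0.28},
])

```text
t: 18.5
tool_pos: [0.4179, -0.2554, 0.0101]
tool_rot: [3.041, 0.78, 0.006]
contact_force: [-0.3, 0.3, -0.3]
opening: 0.0614
```

send_rows([
  {"tx":0,"ty":0,"tz":0.15,"wx":0,"wy":0,"wz":0,"jaw":0.28},
  {"tx":0,"ty":0,"tz":0.15,"wx":0,"wy":0,"wz":0,"jaw":0.28},
])

```text
t: 18.75
tool_pos: [0.4181, -0.2556, 0.0088]
tool_rot: [3.042, 0.78, 0.005]
contact_force: [-5.9, 4.0, 15.2]
opening: 0.0614
```

send_rows([
  {"tx":0,"ty":0,"tz":-0.2,"wx":0,"wy":0,"wz":0,"jaw":0.28},
  {"tx":0,"ty":0,"tz":-0.15,"wx":0,"wy":0,"wz":0,"jaw":0.28},
  {"tx":0,"ty":0,"tz":0,"wx":0,"wy":0,"wz":0,"jaw":0.28},
])

```text
t: 19.12
tool_pos: [0.4183, -0.2558, 0.0126]
tool_rot: [3.042, 0.78, 0.006]
contact_force: [0.9, 1.2, 0.3]
opening: 0.0617
```

send_rows([
  {"tx":0,"ty":0,"tz":0,"wx":0,"wy":0,"wz":0,"jaw":0.5},
  {"tx":0,"ty":0,"tz":0,"wx":0,"wy":0,"wz":0,"jaw":0.5},
  {"tx":0,"ty":0,"tz":0,"wx":0,"wy":0,"wz":0,"jaw":0.5},
], squeeze=80)

```text
t: 19.5
tool_pos: [0.4187, -0.2561, 0.0132]
tool_rot: [3.041, 0.78, 0.006]
contact_force: [0.1, 0.3, 2.2]
opening: 0.0541
```

```bash
python3 - <<'E'
from h import *
im,ci=snap('nt6')
enh('nt6c',im,(220,150,430,310),3.75,.5)
E
```

```text
pos [ 0.4187 -0.2561  0.0132] [3.0413 0.7801 0.0061] F [0.1 0.3 2.2] q [-7.020e-01 -4.300e-02  2.079e+00  2.000e-03  1.102e+00  3.660e-01] t 19.5 op 0.054124501291346265
```

View pics/nt6c.png

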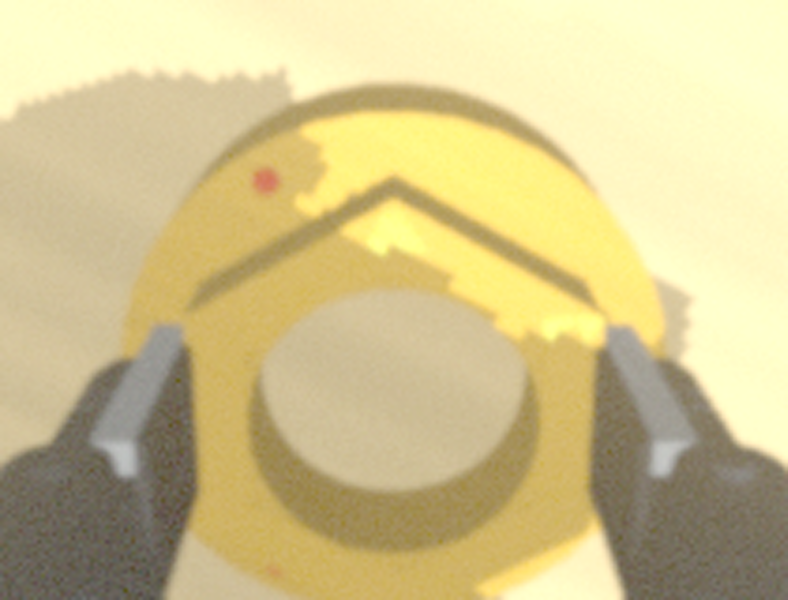

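```bash
python3 - <<'E'
from h import *
im,ci=load('nt6');p=np.array([.4187,-.2561,.0132]);rv=Ro.from_rotvec([3.0413,.7801,.0061])
f=lambda a,b,z:(rv.inv().apply(onz(ci,220+a/3.75,150+b/3.75,z)-p)*1000).round(1)
print('hole +x',f(394,288,.041),'-x',f(394,551,.041),'-y',f(250,430,.041),'+y',f(538,430,.041))
print('skirt +x',f(394,108,.027),'bottom+x',f(394,85,.0))
print('dot',f(265,181,.027),f(272,572,.027))
a=f(265,181,.027)-f(272,572,.027);print(np.linalg.norm(a[:2]),np.degrees(np.arctan2(a[1],a[0])))
print('hex vertex',f(394,178,.041), f(394,188,.041))
E
```

```text
hole +x [ 17.8   2.3 -27.7] -x [-22.    2.4 -27.9] -y [ -2.9 -17.3 -27.9] +y [ -2.9  22.1 -27.7]
skirt +x [ 39.    2.3 -13.7] bottom+x [37.7  2.4 13.3]
dot [ 28.6 -15.9 -13.7] [-35.6 -16.9 -14. ]
64.20778768965647 0.8923854587405461
hex vertex [ 32.7   2.3 -27.7] [ 31.4   2.3 -27.7]
```

send_rows([
  {"tx":0,"ty":0,"tz":-1,"wx":0,"wy":0,"wz":0,"jaw":0.7},
  {"tx":0,"ty":0,"tz":-3.5,"wx":0,"wy":0,"wz":0,"jaw":0.7},
  {"tx":0,"ty":0,"tz":-5,"wx":0,"wy":0,"wz":0,"jaw":0.7},
  {"tx":0,"ty":0,"tz":-5,"wx":0,"wy":0,"wz":0,"jaw":0.7},
  {"tx":0,"ty":0,"tz":-3,"wx":0,"wy":0,"wz":0,"jaw":0.7},
])

```text
t: 20.18
tool_pos: [0.413, -0.2519, 0.1854]
tool_rot: [-3.031, -0.777, 0.01]
contact_force: [0.3, -0.2, -4.4]
opening: 0.0539
```

```bash
python3 - <<'E'
from h import *
plan(toolrot(P0,-20),M0+.1*P0[:,2]+np.array([0,.003,0]))
E
```

```text
dist 0.2516 ang 37.2 rows 5
t [ 3.17 -3.9  -0.3 ] w [-0.055  0.111  0.037]
t [ 3.05 -4.   -0.18] w [-0.055  0.111  0.037]
t [ 2.91 -4.1  -0.07] w [-0.055  0.111  0.037]
t [ 2.76 -4.21  0.02] w [-0.055  0.111  0.037]
t [ 2.6  -4.31  0.08] w [-0.055  0.111  0.037]
```

send_rows([
  {"tx":3.17,"ty":-3.9,"tz":-0.3,"wx":-0.055,"wy":0.111,"wz":0.037,"jaw":0.7},
  {"tx":3.05,"ty":-4,"tz":-0.18,"wx":-0.055,"wy":0.111,"wz":0.037,"jaw":0.7},
  {"tx":2.91,"ty":-4.1,"tz":-0.07,"wx":-0.055,"wy":0.111,"wz":0.037,"jaw":0.7},
  {"tx":2.76,"ty":-4.21,"tz":0,"wx":-0.055,"wy":0.111,"wz":0.037,"jaw":0.7},
  {"tx":2.0,"ty":-3.5,"tz":0,"wx":-0.055,"wy":0.111,"wz":0.037,"jaw":0.7},
])

```text
t: 20.8
tool_pos: [0.4567, -0.0118, 0.2041]
tool_rot: [2.85, 0.423, 0.914]
contact_force: [0.9, 0.6, -3.9]
opening: 0.0537
```

```bash
cat >> h.py <<'E'
def aim(al,x,y,z,n=1):
    """plan so that mouth M0 sits at (x,y,z) mm in the UNROTATED (alpha=0) tool axes, tool at angle al"""
    R=toolrot(P0,al);p=M0-toolrot(P0,0).apply(np.array([x,y,z])/1000);plan(R,p,n)
def rel0():
    o=ctrl.get_obs();rv=Ro.from_rotvec(o['tool_rot']);R0=toolrot(P0,0);d=(R0.inv()*rv)
    al=np.degrees(2*np.arctan2(d.as_quat()[2],d.as_quat()[3]));al=(al+180)%360-180
    t=(toolrot(P0,al).inv()*rv).as_rotvec()
    print('alpha',round(al,2),'tilt',np.degrees(t).round(2),'mouth(a0 axes)',(R0.inv().apply(M0-o['tool_pos'])*1000).round(1),'mouth(tool)',(rv.inv().apply(M0-o['tool_pos'])*1000).round(1),'Ftool',rv.inv().apply(o['contact_force']).round(1),'tq',rv.inv().apply(o['wrist_torque']).round(2),'q6',round(float(o['q'][5]),3),'op',round(float(o['opening']),4),'t',round(o['t'],2))
E
python3 - <<'E'
from h import *
rel0();aim(-20,-1.3,2.4,70,2)
E
```

```text
alpha -19.32 tilt [-0.44  0.72 -0.  ] mouth(a0 axes) [  0.3  -3.9 102. ] mouth(tool) [  0.3  -4.3 102. ] Ftool [-1.3 -1.1  3.6] tq [ 0.2  -0.58 -0.02] q6 0.962 op 0.0537 t 20.8
dist 0.0326 ang 1.1 rows 2
t [ 0.16 -0.28  1.6 ] w [ 0.004 -0.006 -0.006]
t [ 0.17 -0.27  1.6 ] w [ 0.004 -0.006 -0.006]
```

send_rows([
  {"tx":0.16,"ty":-0.28,"tz":1.6,"wx":0.004,"wy":-0.006,"wz":-0.006,"jaw":0.7},
  {"tx":0.17,"ty":-0.27,"tz":1.6,"wx":0.004,"wy":-0.006,"wz":-0.006,"jaw":0.7},
  {"tx":0,"ty":0,"tz":0,"wx":0,"wy":0,"wz":0,"jaw":0.7},
])

```text
t: 21.18
tool_pos: [0.4722, -0.0013, 0.1738]
tool_rot: [2.859, 0.455, 0.89]
contact_force: [-0.2, 0.4, -3.3]
opening: 0.0536
```

```bash
python3 - <<'E'
from h import *
rel0();aim(-20,-1.0,2.5,40,3);im,ci=snap('np1');enh('np1c',im,(200,90,450,310),3.2,.6)
E
```

```text
alpha -20.41 tilt [ 0.38 -0.12 -0.  ] mouth(a0 axes) [ 5.4  7.3 68.5] mouth(tool) [ 2.7  9.2 68.4] Ftool [-1.8 -1.1  2.6] tq [ 0.19 -0.65 -0.02] q6 0.975 op 0.0536 t 21.18
dist 0.0296 ang 0.6 rows 3
t [0.15 0.23 0.95] w [-0.002  0.001  0.002]
t [0.15 0.23 0.95] w [-0.002  0.001  0.002]
t [0.15 0.23 0.95] w [-0.002  0.001  0.002]
pos [ 0.4722 -0.0013  0.1738] [2.8588 0.4554 0.8896] F [-0.2  0.4 -3.3] q [-0.232 -0.811  2.419  0.14   0.942  0.975] t 21.18 op 0.053599999788841675
```

View pics/np1c.png

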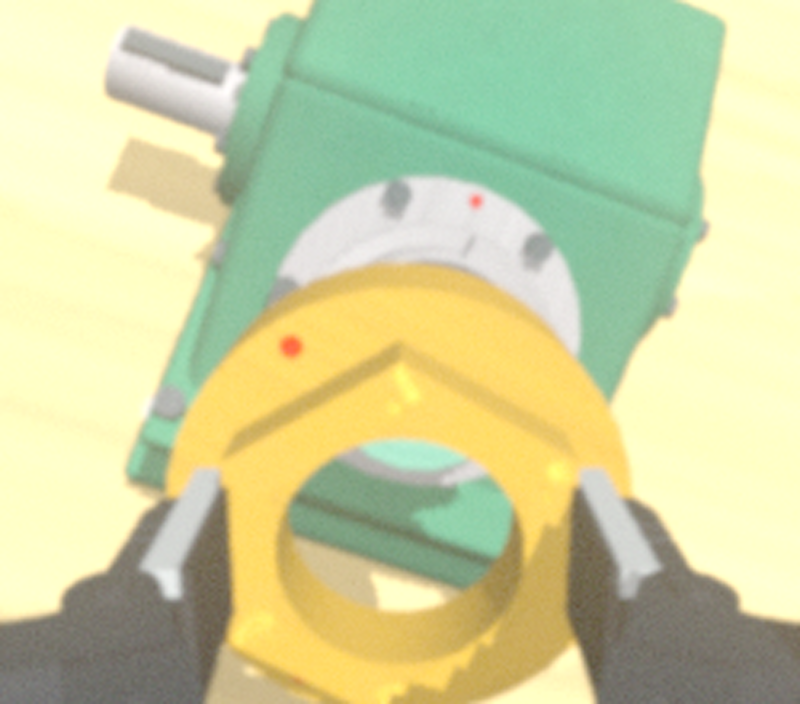

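send_rows([
  {"tx":0.15,"ty":0.23,"tz":0.95,"wx":-0.002,"wy":0.001,"wz":0.002,"jaw":0.7},
  {"tx":0.15,"ty":0.23,"tz":0.95,"wx":-0.002,"wy":0.001,"wz":0.002,"jaw":0.7},
  {"tx":0.15,"ty":0.23,"tz":0.95,"wx":-0.002,"wy":0.001,"wz":0.002,"jaw":0.7},
  {"tx":0,"ty":0,"tz":0,"wx":0,"wy":0,"wz":0,"jaw":0.7},
])

```text
t: 21.72
tool_pos: [0.4953, -0.0092, 0.1543]
tool_rot: [2.854, 0.438, 0.896]
contact_force: [0.2, 0.2, -3.9]
opening: 0.0537
```

```bash
python3 - <<'E'
from h import *
rel0();aim(-20,-1.0,2.5,30,2)
E
```

```text
alpha -19.9 tilt [-0.13  0.08 -0.  ] mouth(a0 axes) [-2.6  0.3 39.1] mouth(tool) [-2.6 -0.7 39.1] Ftool [-1.9 -0.9  3.3] tq [ 0.22 -0.61 -0.03] q6 0.97 op 0.0537 t 21.73
dist 0.0095 ang 0.2 rows 2
t [-0.04 -0.13  0.46] w [ 0.001 -0.001 -0.001]
t [-0.04 -0.13  0.46] w [ 0.001 -0.001 -0.001]
```

send_rows([
  {"tx":-0.04,"ty":-0.13,"tz":0.46,"wx":0.001,"wy":-0.001,"wz":-0.001,"jaw":0.7},
  {"tx":-0.04,"ty":-0.1,"tz":0.46,"wx":0.001,"wy":-0.001,"wz":-0.001,"jaw":0.7},
  {"tx":0,"ty":0,"tz":0,"wx":0,"wy":0,"wz":0,"jaw":0.7},
])

```text
t: 22.1
tool_pos: [0.4998, -0.0077, 0.1456]
tool_rot: [2.856, 0.442, 0.892]
contact_force: [0.1, -0.6, -3.3]
opening: 0.0542
```

```bash
python3 - <<'E'
from h import *
rel0();aim(-20,-1.0,2.5,22,2);im,ci=snap('np2');enh('np2c',im,(200,90,450,310),3.2,.6)
E
```

```text
alpha -19.99 tilt [-0.03 -0.05  0.  ] mouth(a0 axes) [-1.2  2.  29.4] mouth(tool) [-1.8  1.4 29.5] Ftool [-1.9 -0.1  2.8] tq [ 0.23 -0.64  0.03] q6 0.972 op 0.0542 t 22.1
dist 0.0075 ang 0.1 rows 2
t [-0.   -0.03  0.37] w [ 0.  0. -0.]
t [-0.   -0.03  0.37] w [ 0.  0. -0.]
pos [ 0.4998 -0.0077  0.1456] [2.8555 0.4416 0.8925] F [ 0.1 -0.6 -3.3] q [-0.226 -0.667  2.392  0.143  0.82   0.972] t 22.1 op 0.05422037867181943
```

View pics/np2c.png

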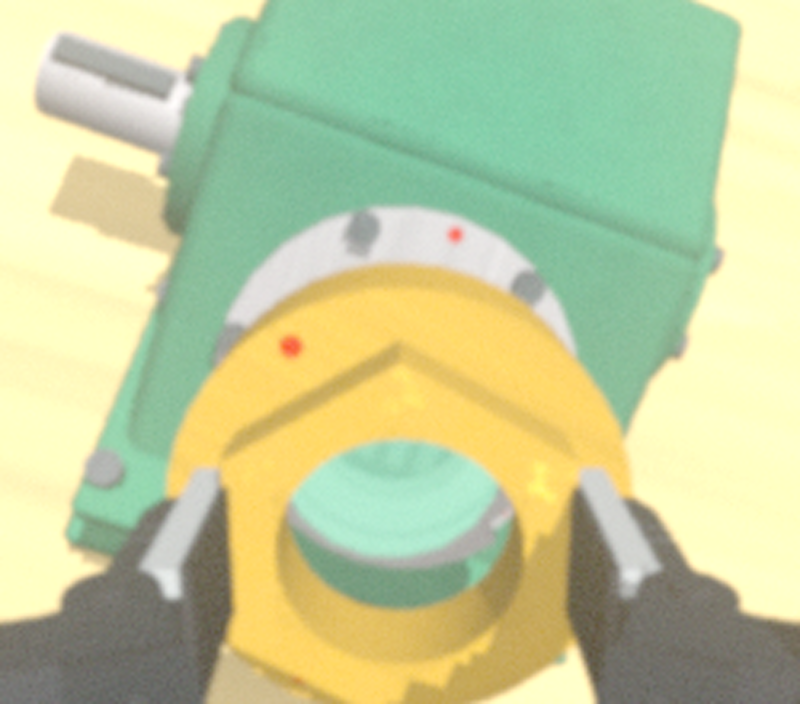

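send_rows([
  {"tx":0,"ty":-0.04,"tz":0.37,"wx":0,"wy":0,"wz":0,"jaw":0.7},
  {"tx":0,"ty":-0.03,"tz":0.37,"wx":0,"wy":0,"wz":0,"jaw":0.7},
  {"tx":0,"ty":0,"tz":0.3,"wx":0,"wy":0,"wz":0,"jaw":0.7},
  {"tx":0,"ty":0,"tz":0.0,"wx":0,"wy":0,"wz":0,"jaw":0.7},
])

```text
t: 22.65
tool_pos: [0.5062, -0.0072, 0.1371]
tool_rot: [2.855, 0.442, 0.894]
contact_force: [0.5, -0.3, -3.6]
opening: 0.0537
```

```bash
python3 - <<'E'
from h import *
rel0();aim(-20,-1.0,2.5,12,2)
E
```

```text
alpha -20.01 tilt [-0.05  0.02  0.  ] mouth(a0 axes) [-1.6  2.8 18.8] mouth(tool) [-2.4  2.1 18.8] Ftool [-1.6 -0.3  3.2] tq [ 0.25 -0.56  0.04] q6 0.973 op 0.0537 t 22.65
dist 0.0068 ang 0.1 rows 2
t [-0.03  0.    0.34] w [ 0. -0.  0.]
t [-0.03  0.    0.34] w [ 0. -0.  0.]
```

send_rows([
  {"tx":-0.03,"ty":0,"tz":0.25,"wx":0,"wy":0,"wz":0,"jaw":0.7},
  {"tx":-0.03,"ty":0,"tz":0.25,"wx":0,"wy":0,"wz":0,"jaw":0.7},
  {"tx":0,"ty":0,"tz":0.15,"wx":0,"wy":0,"wz":0,"jaw":0.7},
])

```text
t: 23.02
tool_pos: [0.5098, -0.0077, 0.1314]
tool_rot: [2.854, 0.442, 0.895]
contact_force: [0.2, -0.7, -3.8]
opening: 0.054
```

```bash
python3 - <<'E'
from h import *
rel0();im,ci=snap('np3');enh('np3c',im,(200,90,450,310),3.2,.6)
E
```

```text
alpha -20.01 tilt [-0.07  0.04 -0.  ] mouth(a0 axes) [-1.2  2.5 12.1] mouth(tool) [-2.   1.9 12.1] Ftool [-2.1 -0.   3.3] tq [ 0.23 -0.6   0.05] q6 0.97 op 0.054 t 23.02
pos [ 0.5098 -0.0077  0.1314] [2.8541 0.4417 0.8948] F [ 0.2 -0.7 -3.8] q [-0.22  -0.608  2.384  0.146  0.767  0.97 ] t 23.02 op 0.05398625131989772
```

View pics/np3c.png

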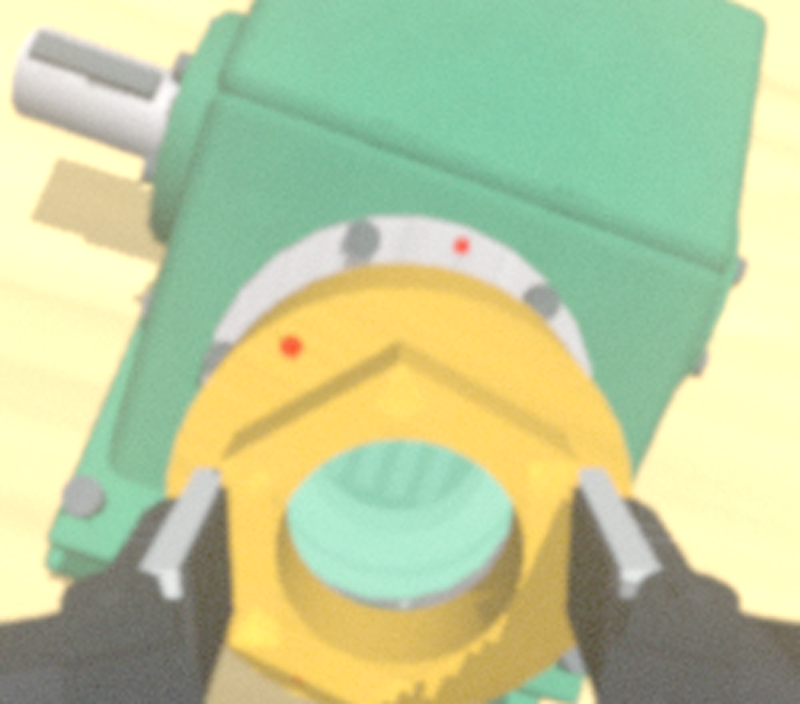

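send_rows([
  {"tx":0,"ty":0,"tz":0.2,"wx":0,"wy":0,"wz":0,"jaw":0.7},
  {"tx":0,"ty":0,"tz":0.2,"wx":0,"wy":0,"wz":0,"jaw":0.7},
])

```text
t: 23.32
tool_pos: [0.5123, -0.0078, 0.128]
tool_rot: [2.854, 0.442, 0.895]
contact_force: [0.8, -0.6, -3.3]
opening: 0.0535
```

```bash
python3 - <<'E'
from h import *
rel0()
E
```

```text
alpha -20.01 tilt [-0.07  0.05  0.  ] mouth(a0 axes) [-1.3  2.5  7.8] mouth(tool) [-2.1  1.9  7.8] Ftool [-1.3  0.1  3.2] tq [ 0.22 -0.58 -0.  ] q6 0.97 op 0.0535 t 23.32
```

send_rows([
  {"tx":0,"ty":0,"tz":0.15,"wx":0,"wy":0,"wz":0,"jaw":0.7},
  {"tx":0,"ty":0,"tz":0.15,"wx":0,"wy":0,"wz":0,"jaw":0.7},
])

```text
t: 23.58
tool_pos: [0.5142, -0.0079, 0.1253]
tool_rot: [2.854, 0.442, 0.895]
contact_force: [0.6, 0.2, -3.4]
opening: 0.0538
```

```bash
python3 - <<'E'
from h import *
rel0()
E
```

```text
alpha -20.01 tilt [-0.08  0.05  0.  ] mouth(a0 axes) [-1.3  2.5  4.6] mouth(tool) [-2.1  1.9  4.6] Ftool [-1.3 -0.7  3.1] tq [ 0.25 -0.66 -0.02] q6 0.969 op 0.0538 t 23.57
```

send_rows([
  {"tx":0,"ty":0,"tz":0.12,"wx":0,"wy":0,"wz":0,"jaw":0.7},
  {"tx":0,"ty":0,"tz":0.1,"wx":0,"wy":0,"wz":0,"jaw":0.7},
])

```text
t: 23.82
tool_pos: [0.5149, -0.0079, 0.1244]
tool_rot: [2.856, 0.443, 0.891]
contact_force: [-23.8, 1.0, 13.6]
opening: 0.0537
```

```bash
python3 - <<'E'
from h import *
rel0()
E
```

```text
alpha -20.07 tilt [-0.   -0.11  0.  ] mouth(a0 axes) [-1.4  2.5  3.4] mouth(tool) [-2.2  1.8  3.4] Ftool [-11.1  -4.  -24.8] tq [ 0.58 -2.05  0.16] q6 0.969 op 0.0537 t 23.82
```

send_rows([
  {"tx":0,"ty":0,"tz":0.01,"wx":0,"wy":0,"wz":0.1,"jaw":0.7},
  {"tx":0,"ty":0,"tz":0.045,"wx":0,"wy":0,"wz":0.1,"jaw":0.7},
  {"tx":0,"ty":0,"tz":0.045,"wx":0,"wy":0,"wz":0.1,"jaw":0.7},
], squeeze=100)

```text
t: 24.2
tool_pos: [0.5159, -0.0082, 0.1246]
tool_rot: [2.972, -0.001, 0.935]
contact_force: [0.0, 0.0, -3.9]
opening: 0.0532
```

```bash
python3 - <<'E'
from h import *
rel0()
E
```

```text
alpha -2.39 tilt [-0.08 -0.05  0.  ] mouth(a0 axes) [-2.4  2.3  3. ] mouth(tool) [-2.5  2.1  3. ] Ftool [-2.3 -0.1  3.2] tq [-0.   -0.72  0.01] q6 1.278 op 0.0532 t 24.2
```

send_rows([
  {"tx":-0.05,"ty":0,"tz":0.11,"wx":0,"wy":0,"wz":0.13,"jaw":0.7},
  {"tx":-0.02,"ty":0,"tz":0.08,"wx":0,"wy":0,"wz":0.13,"jaw":0.7},
  {"tx":0,"ty":0,"tz":0.06,"wx":0,"wy":0,"wz":0.13,"jaw":0.7},
])

```text
t: 24.58
tool_pos: [0.5171, -0.0089, 0.1227]
tool_rot: [-2.853, 0.582, -0.907]
contact_force: [-1.7, -0.3, -3.4]
opening: 0.0533
```

```bash
python3 - <<'E'
from h import *
rel0()
E
```

```text
alpha 20.59 tilt [-0.17  0.05  0.  ] mouth(a0 axes) [-2.3  1.6  0.7] mouth(tool) [-1.6  2.3  0.7] Ftool [-3.   1.5  1.8] tq [-0.48 -0.78 -0.05] q6 1.679 op 0.0533 t 24.57
```

send_rows([
  {"tx":0,"ty":0,"tz":0.1,"wx":0,"wy":0,"wz":0.13,"jaw":0.7},
  {"tx":0,"ty":0,"tz":0.07,"wx":0,"wy":0,"wz":0.13,"jaw":0.7},
  {"tx":0,"ty":0,"tz":0.06,"wx":0,"wy":0,"wz":0.13,"jaw":0.7},
])

```text
t: 24.95
tool_pos: [0.5178, -0.0099, 0.1209]
tool_rot: [-2.593, 1.1, -0.83]
contact_force: [-0.9, -0.6, -3.6]
opening: 0.053
```

```bash
python3 - <<'E'
from h import *
rel0()
E
```

```text
alpha 43.45 tilt [-0.36  0.09 -0.  ] mouth(a0 axes) [-1.8  0.6 -1.2] mouth(tool) [-0.9  1.7 -1.1] Ftool [-1.6  2.4  2.5] tq [-0.58 -0.59 -0.05] q6 2.081 op 0.053 t 24.95
```

send_rows([
  {"tx":-0.05,"ty":-0.03,"tz":0.09,"wx":0.003,"wy":0,"wz":0.13,"jaw":0.7},
  {"tx":-0.04,"ty":-0.02,"tz":0.07,"wx":0.002,"wy":0,"wz":0.13,"jaw":0.7},
  {"tx":0,"ty":0,"tz":0.05,"wx":0,"wy":0,"wz":0.1,"jaw":0.7},
])

```text
t: 25.32
tool_pos: [0.5183, -0.0103, 0.1192]
tool_rot: [-2.282, 1.511, -0.741]
contact_force: [-2.9, -0.5, -2.3]
opening: 0.0535
```

```bash
python3 - <<'E'
from h import *
rel0()
E
```

```text
alpha 64.51 tilt [-0.24  0.26 -0.  ] mouth(a0 axes) [-1.3  0.2 -2.8] mouth(tool) [-0.3  1.2 -2.8] Ftool [-1.   3.6  0.3] tq [-0.95 -0.23 -0.08] q6 2.446 op 0.0535 t 25.32
```

send_rows([
  {"tx":0,"ty":0,"tz":0.05,"wx":0,"wy":0,"wz":0.07,"jaw":0.7},
  {"tx":0,"ty":0,"tz":0.05,"wx":0,"wy":0,"wz":0.06,"jaw":0.7},
])

```text
t: 25.58
tool_pos: [0.5184, -0.0104, 0.1189]
tool_rot: [-2.158, 1.645, -0.702]
contact_force: [-11.5, 2.2, 4.2]
opening: 0.0535
```

```bash
python3 - <<'E'
from h import *
rel0();im,ci=snap('np4');enh('np4c',im,(200,90,450,310),3.2,.6)
E
```

```text
alpha 72.13 tilt [-0.33  0.26  0.  ] mouth(a0 axes) [-1.2  0.1 -3.2] mouth(tool) [-0.2  1.2 -3.2] Ftool [ -3.7   6.2 -10. ] tq [-1.17 -0.61 -0.17] q6 2.58 op 0.0535 t 25.57
pos [ 0.5184 -0.0104  0.1189] [-2.1582  1.6453 -0.7018] F [-11.5   2.2   4.2] q [-0.217 -0.552  2.37   0.141  0.728  2.58 ] t 25.57 op 0.053505950013161226
```

View pics/np4c.png

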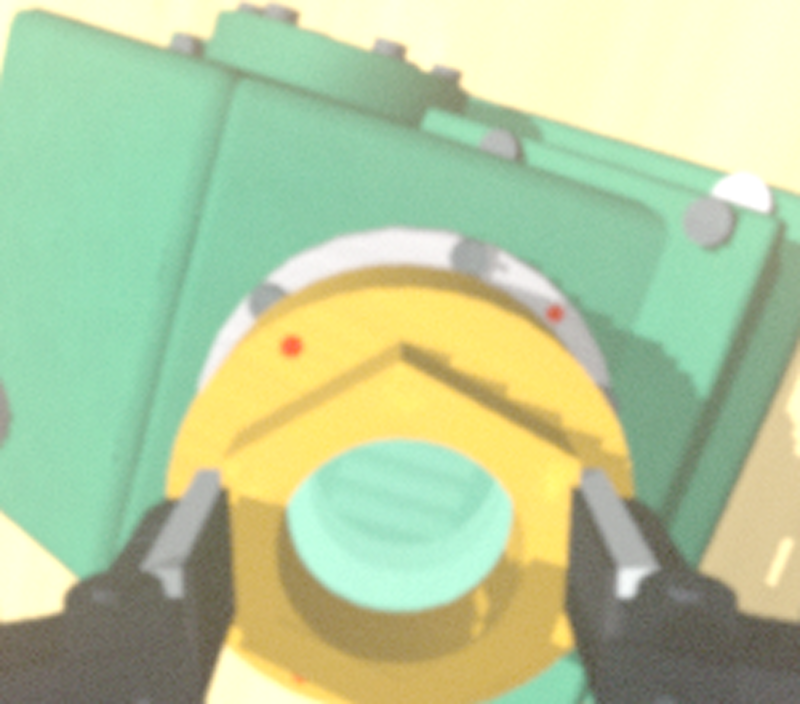

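send_rows([
  {"tx":0,"ty":0,"tz":0.0,"wx":0,"wy":0,"wz":0.08,"jaw":0.7},
  {"tx":0,"ty":0,"tz":0.01,"wx":0,"wy":0,"wz":0.08,"jaw":0.7},
])

```text
t: 25.88
tool_pos: [0.5181, -0.0101, 0.1188]
tool_rot: [-1.994, 1.8, -0.65]
contact_force: [-3.0, 0.3, -2.1]
opening: 0.0533
```

```bash
python3 - <<'E'
from h import *
rel0()
E
```

```text
alpha 81.65 tilt [-0.37  0.26  0.  ] mouth(a0 axes) [-0.9  0.4 -3. ] mouth(tool) [ 0.3  0.9 -3. ] Ftool [-0.7  3.6 -0. ] tq [-0.78 -0.19 -0.01] q6 2.746 op 0.0533 t 25.88
```

send_rows([
  {"tx":0,"ty":0,"tz":0.04,"wx":0,"wy":0,"wz":0.06,"jaw":0.7},
  {"tx":0,"ty":0,"tz":0.03,"wx":0,"wy":0,"wz":0,"jaw":0.7},
])

```text
t: 26.12
tool_pos: [0.5182, -0.0099, 0.1188]
tool_rot: [-1.931, 1.854, -0.63]
contact_force: [-7.1, -0.4, 1.5]
opening: 0.0532
```

```bash
python3 - <<'E'
from h import *
rel0()
E
```

```text
alpha 85.17 tilt [-0.44  0.25  0.  ] mouth(a0 axes) [-1.   0.6 -3.1] mouth(tool) [ 0.5  1.  -3.1] Ftool [ 0.3  5.1 -5.3] tq [-1.12 -0.07  0.02] q6 2.808 op 0.0532 t 26.12
```

send_rows([
  {"tx":0,"ty":0,"tz":-0.02,"wx":0,"wy":0,"wz":0,"jaw":0.25},
  {"tx":0,"ty":0,"tz":0,"wx":0,"wy":0,"wz":0,"jaw":0.05},
  {"tx":0,"ty":0,"tz":0,"wx":0,"wy":0,"wz":0,"jaw":0},
  {"tx":0,"ty":0,"tz":-1,"wx":0,"wy":0,"wz":0,"jaw":0},
  {"tx":0,"ty":0,"tz":-2.5,"wx":0,"wy":0,"wz":0,"jaw":0},
])

```text
t: 26.75
tool_pos: [0.4998, -0.0093, 0.1514]
tool_rot: [-1.928, 1.851, -0.635]
contact_force: [-0.1, 0.1, -0.3]
opening: 0.0857
```

```bash
python3 - <<'E'
from h import *
rel0();im,ci=snap('fin1');enh('fin1c',im,(200,90,450,310),3.2,.6)
E
```

```text
alpha 85.17 tilt [-0.14  0.32 -0.  ] mouth(a0 axes) [-4.5  0.4 34.1] mouth(tool) [-0.1  4.5 34.2] Ftool [-0.1  0.3  0.2] tq [-0.26  0.01 -0.04] q6 2.814 op 0.0857 t 26.75
pos [ 0.4998 -0.0093  0.1514] [-1.9277  1.8509 -0.635 ] F [-0.1  0.1 -0.3] q [-0.227 -0.673  2.385  0.135  0.833  2.814] t 26.75 op 0.08571177459623769
```

View pics/fin1c.png

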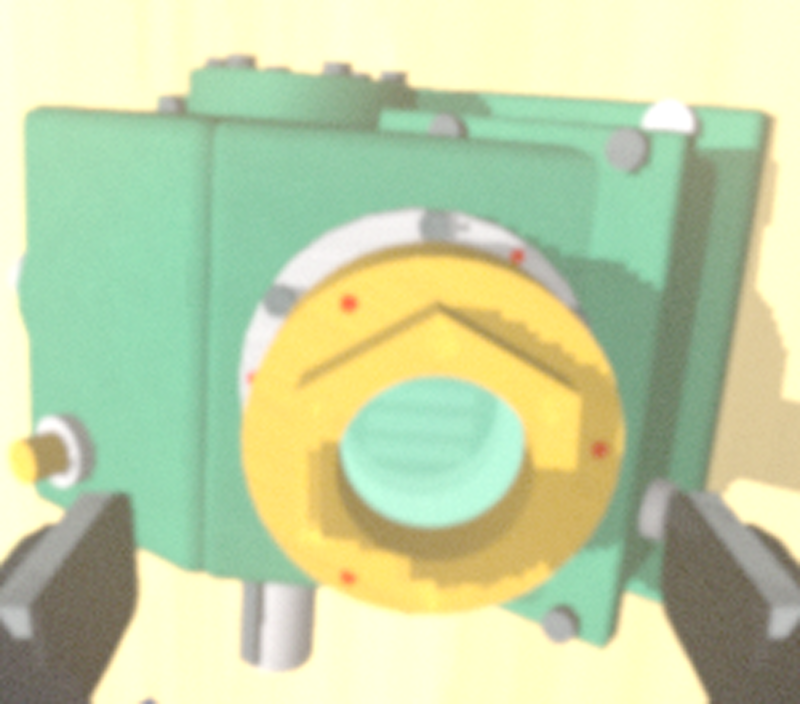

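send_rows([
  {"tx":0,"ty":0,"tz":-3,"wx":0,"wy":0,"wz":-0.15,"jaw":0},
  {"tx":0,"ty":0,"tz":-3,"wx":0,"wy":0,"wz":-0.15,"jaw":0},
  {"tx":0,"ty":0,"tz":0,"wx":0,"wy":0,"wz":0,"jaw":0},
])

```text
t: 27.18
tool_pos: [0.466, -0.0079, 0.2089]
tool_rot: [-2.227, 1.559, -0.742]
contact_force: [-0.4, 0.7, -0.3]
opening: 0.0851
```

```bash
python3 - <<'E'
from h import *
im,ci=load('fin1')
for h in (.012,.013):
  for a,b in((348,303),(600,450),(348,578)):
    X=P0.T@(onpl(ci,200+a/3.2,90+b/3.2,M0+(h-.0016)*P0[:,2],P0[:,2])-M0)*1000
    print(h,X.round(1),end=' ')
  D=[ (P0.T@(onpl(ci,200+a/3.2,90+b/3.2,M0+(h-.0016)*P0[:,2],P0[:,2])-M0))[:2]*1000 for a,b in((348,303),(600,450),(348,578))]
  C=np.mean(D,0);print('C',C.round(1),'r',[np.linalg.norm(d-C).round(1) for d in D],'cw angle',[(-np.degrees(np.arctan2(*(d-C)[::-1]))).round(1)%360 for d in D])
im,ci=snap('fin2');enh('fin2c',im,(200,90,450,310),3.2,.6)
for n in('scene','top'):save(n+'9',ctrl.get_image(n))
o=ctrl.get_obs();print(o['tool_pos'],o['contact_force'].round(1))
E
```

```text
0.012 [ 17.3 -30.1  10.4] 0.012 [-39.4  -2.3  10.4] 0.012 [12.9 33.1 10.4] C [-3.1  0.3] r [np.float64(36.5), np.float64(36.4), np.float64(36.5)] cw angle [np.float64(56.1), np.float64(176.0), np.float64(295.9)]
0.013 [ 17.3 -30.3  11.4] 0.013 [-39.2  -2.7  11.4] 0.013 [12.9 32.6 11.4] C [-3.  -0.1] r [np.float64(36.3), np.float64(36.2), np.float64(36.3)] cw angle [np.float64(56.1), np.float64(176.0), np.float64(295.9)]
pos [ 0.466  -0.0079  0.2089] [-2.2267  1.5591 -0.7417] F [-0.4  0.7 -0.3] q [-0.248 -0.874  2.395  0.132  1.012  2.509] t 27.18 op 0.08511956999996813
[ 0.46495455 -0.00752207  0.20415713] [ 0.3  0.6 -0.9]
```

View pics/scene9.png

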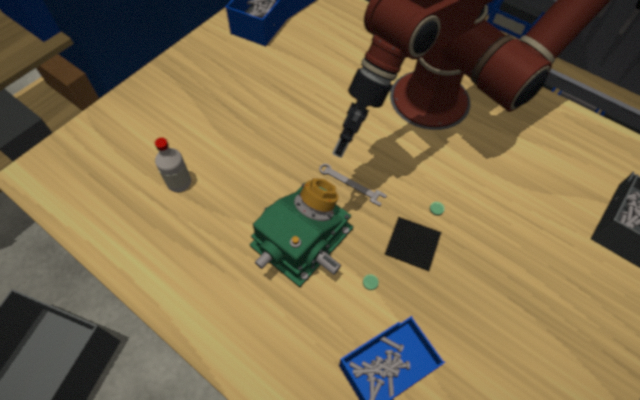

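View pics/fin2c.png

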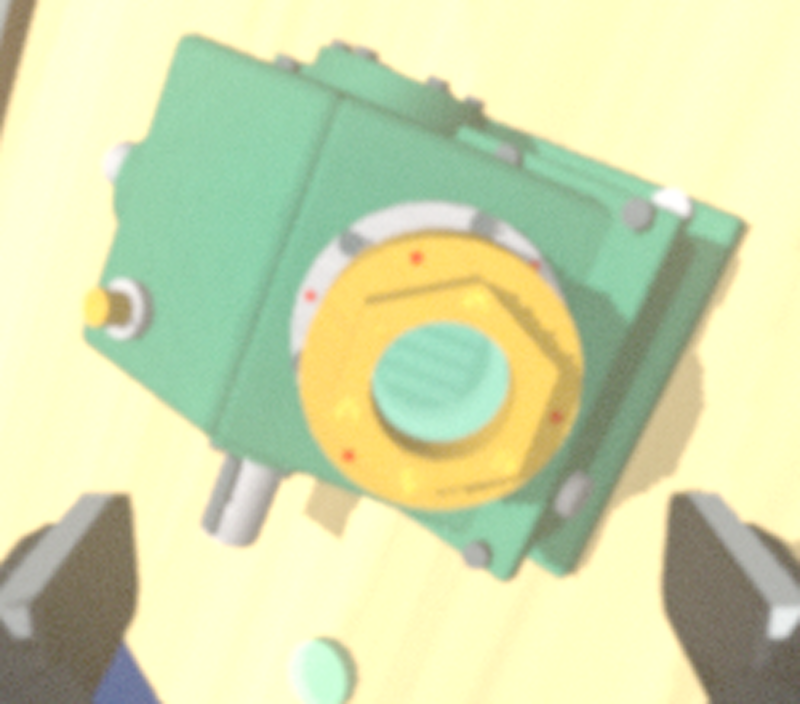

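```bash
python3 - <<'E'
from h import *
print(ctrl.finish_job(), ctrl.get_obs()['t'])
E
```

```text
the job is handed in; nothing more can be done
the job is handed in; nothing more can be done
```

The port is closed: the glass is in its recess, the brass ring nut is screwed home over it, and the job was handed in at about 27.3 s of the 64 s.

- **Glass:** I used the 50 mm disk on the black pad; the other two were about 36 mm. I regripped it once, slightly higher, so the fingertips would clear the port's rim. It was lowered until it touched the seat. Pressing at two sideways positions met the seat at the same depth, and one nudge met the recess wall, before I let go. On release it slid about 2 mm down the slope within the recess and still looked flat.
- **Nut:** I pushed it on with the lugs about 70° past the thread starts; the stop came within 0.2 mm of the predicted depth. I then turned it clockwise to about 176°, past home (158°) and short of where it should bind (about 183°). It stopped advancing and pushed back lightly.
- **Final checks:** The nut's dots read 176° clockwise and lie on one circle, so it sits flat. The computed depth is about 14.7 mm against the nominal 15 mm. The gripper is open and clear, and contact force is near zero. In the last scene picture the bolt bin, bottle and wrench look unmoved.

**Disagreements:** The wrist camera read about 2.5 mm off sideways and along the tool's x. The fingertips sat about 15–18 mm behind the tool point, where the description put them 11 mm ahead of it. I worked from contact and relative measurements to allow for both. The turning torque stayed near zero, so the nut is home on the glass but not tightened hard.

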